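# Pack graded cups into a bail-arm crate and stack its tray

## Task

Pack the aluminium parts cups away: swing both wire bail arms of the grey crate right out, then stand all the cups that are on the bench upright in the middle of the crate, nested one inside another in size order from the largest to the smallest. Then swing both bail arms fully in over the crate's mouth and set the black tray level across the two arms, centred and in line with the crate. Leave the mug, the yellow-handled screwdriver and the roll of masking tape where they are.

Things in the scene. Friction and masses are not known exactly. Their poses are not given: they have to be found in the camera images.
- crate: Grey plastic open crate fixed to the bench; origin under its centre, on the bench. Outside 140 mm (its x) by 230 mm (its y, the long way) by 95 mm high; walls and floor 5 mm. A steel bail arm (a U of wire) is hinged at each short end. Keep clear of the bench vice left of the cups (190 mm high, at world x under 0.57 and y over 0.25 m) and the lamp shade (370 mm up, world x over 0.61, y -0.33 to -0.23 m).
- bail_a (a joint): Hinge of the steel bail arm at the crate's +y end, rad: 0 = lying level in over the mouth (on its stop), 1.57 = straight up, 3.2 = swung right out and lying beyond the end wall (stop). Light; past upright it falls by its own weight to the side it leans to.
- bail_b (a joint): Hinge of the steel bail arm at the crate's -y end, rad: 0 = lying level in over the mouth (on its stop), 1.57 = straight up, 3.2 = swung right out and lying beyond the end wall (stop). Light; past upright it falls by its own weight to the side it leans to.
- bail_a_bar (a point): Middle of the round cross bar (8 mm thick, 142 mm long, parallel to the crate's x axis) of the bail arm at the crate's +y end. It swings at radius 55 mm about a hinge line parallel to the crate's x axis at crate y = +107 mm, 99 mm above the bench; swung in, the bar lies at crate y = +52 mm, swung out at +162 mm.
- bail_b_bar (a point): Middle of the round cross bar (8 mm thick, 142 mm long, parallel to the crate's x axis) of the bail arm at the crate's -y end. It swings at radius 55 mm about a hinge line parallel to the crate's x axis at crate y = -107 mm, 99 mm above the bench; swung in, the bar lies at crate y = -52 mm, swung out at -162 mm.
- cup_1_mid (a point): Point on the axis of cup 1, half-way up (largest of a graded set of plain round straight aluminium cups; may be absent). Outside diameter 110 mm, height 50 mm, wall 8 mm (inside diameter 94 mm), solid base 12 mm thick, about 160 g; starts upright, this point 25 mm above its underside; z axis towards its mouth. It fits into the crate only with both bail arms out of the way.
- cup_2_mid (a point): Point on the axis of cup 2, half-way up (second largest of a graded set of plain round straight aluminium cups; may be absent). Outside diameter 87 mm, height 50 mm, wall 8 mm (inside diameter 71 mm), solid base 12 mm thick, about 120 g; starts upright, this point 25 mm above its underside; z axis towards its mouth. Nested in the next larger cup it has 3.5 mm play all round, its rim 12 mm above that one's.
- cup_3_mid (a point): Point on the axis of cup 3, half-way up (third largest of a graded set of plain round straight aluminium cups; may be absent). Outside diameter 64 mm, height 50 mm, wall 8 mm (inside diameter 48 mm), solid base 12 mm thick, about 80 g; starts upright, this point 25 mm above its underside; z axis towards its mouth. Nested in the next larger cup it has 3.5 mm play all round, its rim 12 mm above that one's.
- cup_4_mid (a point): Point on the axis of cup 4, half-way up (smallest of a graded set of plain round straight aluminium cups; may be absent). Outside diameter 42 mm, height 50 mm, wall 8 mm (inside diameter 26 mm), solid base 12 mm thick, about 50 g; starts upright, this point 25 mm above its underside; z axis towards its mouth. Nested in the next larger cup it has 3.5 mm play all round, its rim 12 mm above that one's.
- tray_bar (a point): Middle of the handle bar of the black plastic tray (about 300 g). The bar is level, runs 104 mm along the tray's x axis, 14 mm thick and 14 mm high, centred over the tray 53 mm above its underside (top at 60 mm). Tray: 120 mm (x) by 150 mm (y) by 28 mm deep, open, with a low wall under the bar.
- tray: The black tray itself; origin under its centre, on its underside; axes as for its bar. Standing on both swung-in arms its underside lies 103 mm above the bench; free space 20 mm high below the handle bar.
- mug: White mug, a bystander, 91 mm high.
- screwdriver_1: Screwdriver with yellow handle, a bystander, 184 mm long.
- masking_tape: Roll of masking tape, a bystander, 103 mm across, 25 mm high.
Not all that is in view belongs to the job. Leave any purple look-alike of the part that bears cup_1_mid alone.

How it is judged:
By the outcome, as a careful person would: the job done as asked, in the order asked, and still so for the second after the job is handed in, with the robot touching nothing.
Of cup_1, cup_2, cup_3, cup_4 only 2 to 4 are there at a start; the rules pass over those that are not, and their reading is None.
At some moment in a run one of cup_1, cup_2, cup_3, cup_4, tray may be knocked a few centimetres aside while the robot is not near it.
It also fails if it takes over 210 s, if anything falls off the work surface, if the arm or the gripper's body presses on something with over 40 N, if the wrist force passes 120 N, or if a joint passes its speed limit or range.

## Robot

A 6-joint arm with a two-finger parallel gripper is mounted at the origin on a cart in front of the work surface, level with it; the furniture and walls round the work are solid. World frame = base frame: x ahead of the robot, y to its left, z up, the work surface at z = 0. Lengths are in m, angles in rad, forces in N, time in s.
With the tool pointing down it reaches from about 0.425 to 0.95 m from the base axis. Payload 3.5 kg.
Tool frame: the origin (TCP) lies midway between the tips of the shut fingers; the grasp point (between the pads) lies 19 mm behind it; z points along the fingers, y is the line along which they close (so a half turn about z gives the same grasp; the last joint's range is limited). The gripper opens to 85 mm and grips with 20 to 120 N. Pads are 22 mm wide; open, the fingers measure 114 mm over their backs; the gripper's body (76 mm by 85 mm) begins 54 mm behind the grasp point. The pads swing forward as they close: fully open they stand 13 mm farther back than shut.
Start: joints at [1.166, 0.286, 1.577, -0, 1.279, -0.15], TCP at [0.17, 0.653, 0.231] pointing down, gripper open.
Joint ranges: [-2.77, 2.77], [-0.9, 2.22], [0.21, 2.48], [-1.53, 4.67], [0.24, 2.81], [-2.84, 2.84]. Speed limits (rad/s): [2.79, 2.79, 3.14, 3.14, 3.14, 3.14].

## Interface

Orientations are given as a unit quaternion [x, y, z, w].
In Python, from plant import * gives the robot as it stands.
- The arm moves only by the tool move_arm, never from a script. Its argument "moves" is a list of rows, each a list of 3 entries, a list of its own where there are three numbers: the opening, from 0 (shut) to 1 (fully open), then the shift along the tool's x, y, z in m, then the turn, a rotation vector about the tool's x, y, z in rad. A call has exactly 10 rows; each row shifts and turns the commanded pose from where the row before left it, along the tool's axes as they then stand; what a row does not reach is not made up. A row lasts 1/12 s, in which the tool goes at most 41.7 mm and 7.16 degrees, less where a joint would pass 70% of its speed; a pose out of reach is approached as far as the arm can. A call is refused whole if a number of a shift passes 0.0417 or a number of a turn 0.125, either way. A call with a gripper value outside its range is refused whole. The fingers move at their own pace and stop on an object; "grip_force" is the grip in N (left out, the last holds). Time passes only in rows, so rows that do not move let the fingers close, or fill a call up. It gives the time, the measured TCP pose, the force, the opening and the grip force at its end, in the units of the state.
- get_state(): the state, without advancing time (a new reading comes with each control period).
- read_camera(name): name is "side" or "top"; returns the picture (400x640x3 uint8, red, green, blue); there is no depth.
- camera_params(name): a dict with "fx", "fy", "cx", "cy" (pixels), "rvec" (rotation vector, rad) and "tvec" (3), from world to camera coordinates, as OpenCV has them. Camera axes: x right, y down, z forward; pixel columns grow to the right and rows downward; lengths in m; the calibration is good to about 2 mm. A picture is of the moment at which its call begins. camera_params takes no time and is no camera call.
- sign_off(): hands the job in; it is judged then, once.
The state is a dict: "time": time; "qpos": joint angles; "dq": joint speeds; "joint_efforts": joint torques, N m; "eef_pos": TCP position; "tcp_rot": TCP orientation; "contact_force": force on the tool from outside, world axes, zero at the start; "wrist_torque": the same for the moment, N m; "opening": opening from 0.0 (shut) to 1.0 (fully open); "finger_force": force on a finger pad.
Only numpy, scipy, OpenCV 4.12 (cv2) and the standard library are available. Lean on these libraries where they do the work, as an engineer would, in place of code of your own. Each camera call takes 0.05 s, during which the arm holds its last target. There are 200 camera calls.

## Working session

There is one attempt and no reset: what is moved stays moved. The work goes in short steps, Python scripts to look and compute and a tool call to move; the robot and the scene stay as the last step left them, time stands still between calls to the robot, and variables do not carry over. Pictures are saved under pics/ and viewed, at most 14 in all, crops included, and the job is handed in when it is done.

Besides the shell and the picture viewer there is one more tool, called after ">>>" as name([rows], argument=value, ...), one row to a line, values as JSON. move_arm: Moves the arm, as the interface text tells. Its arguments: {"type":"object","properties":{"moves":{"type":"array"},"grip_force":{"type":"number"}},"required":["moves"]}

```bash
mkdir -p pics; ls; python3 - <<'E'
from plant import *
import cv2
s=get_state(); print(s)
for n in("side","top"):
    cv2.imwrite(f"pics/{n}0.png",read_camera(n)[:,:,::-1]); print(n,camera_params(n))
E
```

```text
pics
{'time': 0.0, 'qpos': array([ 1.16601118e+00,  2.87194596e-01,  1.57815918e+00,  2.26075127e-05,
        1.27858685e+00, -1.50012953e-01]), 'dq': array([ 0.00078052, -0.00065267,  0.00020396, -0.00134414, -0.00137494,
        0.00120605]), 'joint_efforts': array([ 5.11900344e-04, -4.05996323e+01, -2.92621511e+01, -1.68359120e-04,
        5.93975405e-03,  1.30017725e-05]), 'eef_pos': array([0.16983429, 0.65261805, 0.22993753]), 'tcp_rot': array([ 1.27045009e-01,  9.91896258e-01, -1.12614003e-03, -3.31908434e-04]), 'contact_force': array([-0.12071063,  0.00044468,  0.04166945]), 'wrist_torque': array([ 0.01797172,  0.00649121, -0.04090546]), 'finger_force': 0.0, 'opening': 0.9971425740837687}
side {'fx': 517.4616882134909, 'fy': 517.4616882134909, 'cx': 320.3575783186942, 'cy': 200.91457023625762, 'rvec': array([ 1.959195  , -0.34467855,  0.20346841]), 'tvec': array([-0.62200934,  0.13034698,  1.53328643])}
top {'fx': 434.4450816905967, 'fy': 434.4450816905967, 'cx': 321.1106122411974, 'cy': 193.01062182125924, 'rvec': array([ 2.22488326, -2.16412842,  0.11856566]), 'tvec': array([-0.15195102,  0.60697878,  1.22385365])}
```

View pics/top0.png

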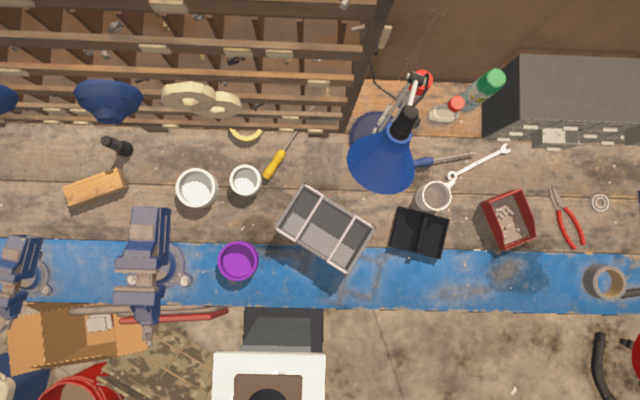

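View pics/side0.png

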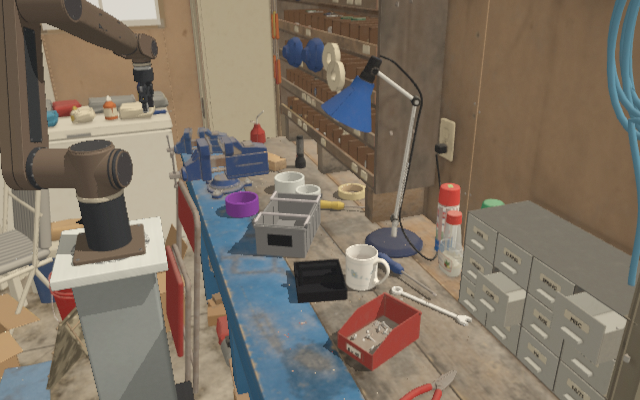

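Top view: candidates for cup 1 are the aluminium cup at (197,188) and a purple look-alike at (238,262); the aluminium one fits the description. A second aluminium cup is at (245,181), about 32 px wide (cup 2 by size). The mug is at (434,195), the crate at (325,229) and the tray at (418,233). I'll enlarge this area.

```bash
cat > h.py <<'E'
from plant import *
import cv2, numpy as np
from scipy.spatial.transform import Rotation as R
def cam(n):
    p=camera_params(n); K=np.array([[p['fx'],0,p['cx']],[0,p['fy'],p['cy']],[0,0,1]]); return K,np.array(p['rvec']),np.array(p['tvec'])
def ray(n,px,z):
    K,r,t=cam(n); M=cv2.Rodrigues(r)[0]; px=np.atleast_2d(np.array(px,float))
    d=(M.T@np.linalg.inv(K)@np.c_[px,np.ones(len(px))].T).T; c=-M.T@t
    return c+d*((z-c[2])/d[:,2])[:,None]
def proj(n,P):
    K,r,t=cam(n); return cv2.projectPoints(np.atleast_2d(np.array(P,float)),r,t,K,None)[0][:,0]
def img(n): return np.ascontiguousarray(read_camera(n)[:,:,::-1])
def crop(im,x0,y0,x1,y1,k,f): cv2.imwrite(f,cv2.resize(im[y0:y1,x0:x1],None,fx=k,fy=k,interpolation=cv2.INTER_CUBIC))
def rot_to(yaw):
    "tool down, tool y (closing) at world angle yaw"
    y=np.array([np.cos(yaw),np.sin(yaw),0]); z=np.array([0,0,-1.]); x=np.cross(y,z); return R.from_matrix(np.c_[x,y,z])
def go(p,yaw=None):
    s=get_state(); Rt=R.from_quat(s['tcp_rot']); print('t',round(s['time'],2),'tcp',s['eef_pos'].round(4),'F',s['contact_force'].round(1),'op',round(s['opening'],3))
    print('tool shift',Rt.inv().apply(np.array(p)-s['eef_pos']).round(4))
    if yaw is not None:
        c=[(Rt.inv()*rot_to(yaw+k)).as_rotvec() for k in(0,np.pi)]
        print('turns',[x.round(4) for x in c],'q6',s['qpos'][5].round(3))
        print('shift after turn', [rot_to(yaw+k).inv().apply(np.array(p)-s['eef_pos']).round(4) for k in(0,np.pi)])
E
python3 - <<'E'
from h import *
a=cv2.imread('pics/top0.png'); crop(a,165,145,465,295,2.66,'pics/c0.png')
b=cv2.imread('pics/side0.png'); crop(b,215,165,395,305,4,'pics/c1.png')
E
```

```text
(no output)
```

View pics/c0.png

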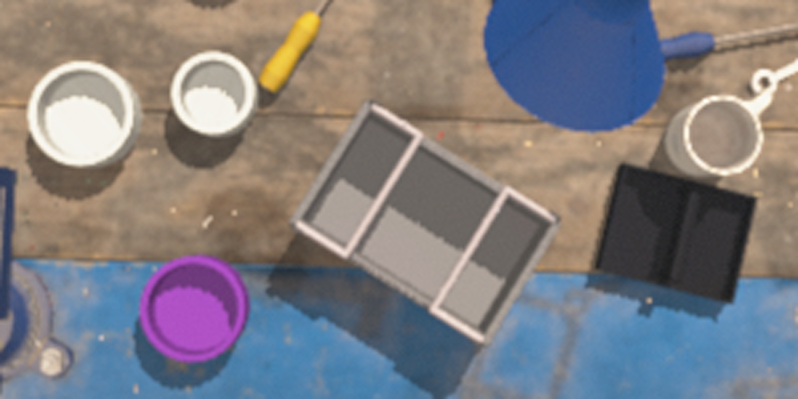

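View pics/c1.png

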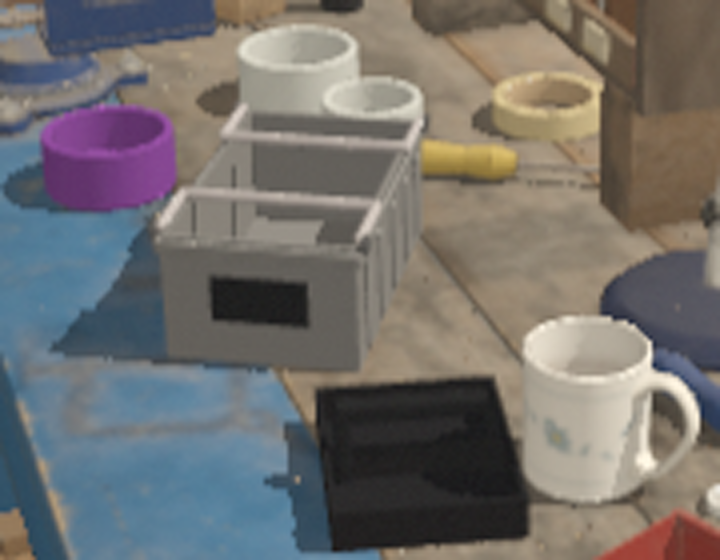

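Crop c0/c1: aluminium cups at (196,186) and (245,180) in the top view. The purple look-alike is to be left alone. Both bail arms lie swung in, and the tray bar runs at about (419,233). Now measuring.

```bash
python3 - <<'E'
from h import *
a=cv2.imread('pics/top0.png')
for n in('top','side'):
    K,r,t=cam(n); print(n,'campos',(-cv2.Rodrigues(r)[0].T@t).round(3))
f=lambda P: np.array(P)/2.66+[165,145]-0.19
# crate
C=ray('top',f([(295,222),(370,102),(557,218),(483,340)]),.095); print('crate',C.round(4),C.mean(0))
d=(C[2]+C[3]-C[0]-C[1])/2; print('long',np.linalg.norm(d),np.linalg.norm((C[1]+C[2]-C[0]-C[3])/2),np.degrees(np.arctan2(d[1],d[0])))
# tray top corners
T=ray('top',f([(623,166),(755,197),(733,301),(597,267)]),.028); print('tray',T.round(4),T.mean(0))
for i in range(4): e=T[(i+1)%4]-T[i]; print(np.linalg.norm(e),np.degrees(np.arctan2(e[1],e[0])))
hsv=cv2.cvtColor(a,cv2.COLOR_BGR2HSV); m=((hsv[...,1]<45)&(hsv[...,2]>120)).astype('uint8')*255
m=cv2.morphologyEx(m,cv2.MORPH_CLOSE,np.ones((3,3)))
for c in cv2.findContours(m,0,2)[0]:
    x,y,w,h=cv2.boundingRect(c)
    if 165<x<270 and 150<y<220 and w>15:
        p=ray('top',cv2.convexHull(c)[:,0],.05); (cx,cy),rr=cv2.minEnclosingCircle(p[:,:2].astype('float32'))
        e=cv2.fitEllipse(cv2.convexHull(c)); print((x,y,w,h),cx,cy,'D',2*rr,e, ray('top',[e[0]],.05))
E
```

```text
top campos [ 0.512 -0.1    1.272]
side campos [ 0.149 -1.486  0.725]
crate [[ 0.5067 -0.0135  0.095 ]
 [ 0.631  -0.0857  0.095 ]
 [ 0.5178 -0.2796  0.095 ]
 [ 0.3931 -0.2067  0.095 ]] [ 0.51217444 -0.14635925  0.095     ]
long 0.2243527174230406 0.14408623531977652 -120.35676854178753
tray [[ 0.5762 -0.3606  0.028 ]
 [ 0.5466 -0.505   0.028 ]
 [ 0.4342 -0.4814  0.028 ]
 [ 0.4668 -0.3338  0.028 ]] [ 0.50597028 -0.42021637  0.028     ]
0.14736947112099794 -101.59751667623179
0.11487164129538768 168.17915591737537
0.15115976925858896 77.52905471659928
0.11264563929346026 -13.744713088175722
(175, 168, 43, 40) 0.6130118370056152 0.21582922339439392 D 0.11981017887592316 ((196.22793579101562, 187.88795471191406), (39.40176010131836, 42.77809524536133), 103.59325408935547) [[0.61334135 0.21572608 0.05      ]]
(229, 165, 33, 31) 0.6384081244468689 0.08048584312200546 D 0.09246169030666351 ((245.1433563232422, 180.15206909179688), (31.250354766845703, 32.585655212402344), 110.28829193115234) [[0.63916583 0.08031867 0.05      ]]
```

```bash
python3 - <<'E'
from h import *
go([.538,-.1014,.22],1.040)
E
```

```text
t 0.1 tcp [0.1699 0.6526 0.23  ] F [1.  0.2 0.2] op 1.004
tool shift [-0.5463 -0.6369  0.0112]
turns [array([-0.0022, -0.    ,  0.276 ]), array([ 1.0000e-04, -3.2000e-03, -2.8656e+00])] q6 -0.15
shift after turn [array([-0.6992, -0.4639,  0.01  ]), array([0.6992, 0.4639, 0.01  ])]
```

>>> move_arm([
  [0.4,[0,0,-0.0267],[0,0,0.092]],
  [0.4,[0,0,-0.0267],[0,0,0.092]],
  [0.4,[0,0,-0.0267],[0,0,0.092]],
  [0.4,[-0.0333,-0.0221,0],[0,0,0]],
  [0.4,[-0.0333,-0.0221,0],[0,0,0]],
  [0.4,[-0.0333,-0.0221,0],[0,0,0]],
  [0.4,[-0.0333,-0.0221,0],[0,0,0]],
  [0.4,[-0.0333,-0.0221,0],[0,0,0]],
  [0.4,[-0.0333,-0.0221,0],[0,0,0]],
  [0.4,[-0.0333,-0.0221,0],[0,0,0]],
])

```text
time: 0.93
eef_pos: [0.2929, 0.3999, 0.3109]
tcp_rot: [0.262, 0.965, -0.0, -0.0]
contact_force: [1.4, -0.4, 0.2]
opening: 0.396
finger_force: 0.0
```

>>> move_arm([
  [0.4,[-0.0333,-0.0221,0],[0,0,0]],
  [0.4,[-0.0333,-0.0221,0],[0,0,0]],
  [0.4,[-0.0333,-0.0221,0],[0,0,0]],
  [0.4,[-0.0333,-0.0221,0],[0,0,0]],
  [0.4,[-0.0333,-0.0221,0],[0,0,0]],
  [0.4,[-0.0333,-0.0221,0],[0,0,0]],
  [0.4,[-0.0333,-0.0221,0],[0,0,0]],
  [0.4,[-0.0333,-0.0221,0],[0,0,0]],
  [0.4,[-0.0333,-0.0221,0],[0,0,0]],
  [0.4,[-0.0333,-0.0221,0],[0,0,0]],
])

```text
time: 1.77
eef_pos: [0.4683, 0.0407, 0.3111]
tcp_rot: [0.262, 0.965, 0.0, -0.0]
contact_force: [1.2, 0.4, -0.2]
opening: 0.4
finger_force: 0.0
```

>>> move_arm([
  [0.4,[-0.0333,-0.0221,0],[0,0,0]],
  [0.4,[-0.0333,-0.0221,0],[0,0,0]],
  [0.4,[-0.0333,-0.0221,0],[0,0,0]],
  [0.4,[-0.0333,-0.0221,0],[0,0,0]],
  [0.4,[0,0,0.03],[0,0,0]],
  [0.4,[0,0,0.03],[0,0,0]],
  [0.4,[0,0,0.03],[0,0,0]],
  [0.4,[0,0,0.03],[0,0,0]],
  [0.4,[0,0,0],[0,0,0]],
  [0.4,[0,0,0],[0,0,0]],
])

```text
time: 2.6
eef_pos: [0.5369, -0.1005, 0.1894]
tcp_rot: [0.262, 0.965, 0.0, -0.003]
contact_force: [0.6, -0.2, 0.3]
opening: 0.4
finger_force: 0.0
```

```bash
python3 - <<'E'
from h import *
go([.538,-.1014,.08],1.040)
a=img('top'); cv2.imwrite('pics/top1.png',a); b=img('side'); 
crop(b,180,80,380,280,2,'pics/s1.png'); s=cv2.imread('pics/s1.png'); A=cv2.resize(a[160:310,220:370],(400,400),interpolation=2); cv2.imwrite('pics/m1.png',np.hstack([A,s]))
E
```

```text
t 2.6 tcp [ 0.5369 -0.1005  0.1894] F [ 0.6 -0.2  0.3] op 0.4
tool shift [-2.000e-03 -1.000e-04  1.094e-01]
turns [array([-0.0008, -0.0051, -0.0001]), array([-8.0000e-03,  1.3000e-03,  3.1415e+00])] q6 -1.411
shift after turn [array([-0.0014, -0.0002,  0.1094]), array([0.0014, 0.0002, 0.1094])]
```

View pics/m1.png

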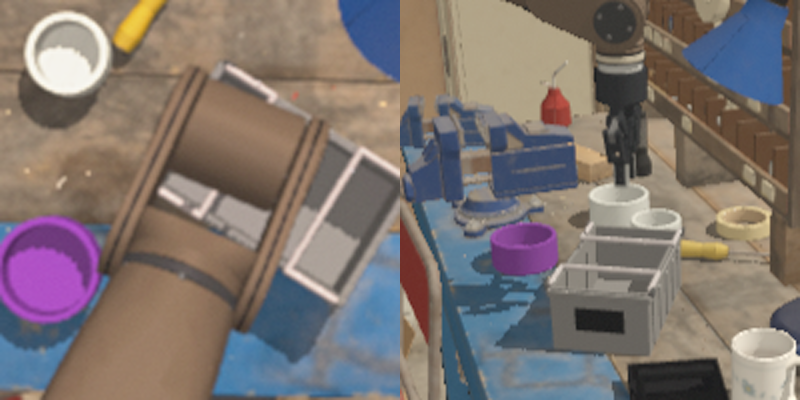

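```bash
python3 - <<'E'
from h import *
c=np.array([.5122,-.1464,.099]);u=np.array([np.cos(1.04),np.sin(1.04),0]);v=np.array([-u[1],u[0],0])
f=lambda p:((p-[215,165])*4).round()
for s in(1,-1): print(s,[f(proj('side',c+s*.052*u+k*.069*v))[0] for k in(-1,0,1)])
print([f(proj('side',c+[0,0,-.004]+s*.115*u+k*.07*v))[0] for s in(-1,1) for k in(-1,1)])
s=get_state()['eef_pos'];print(proj('side',s))
E
```

```text
1 [array([403., 148.]), array([313., 142.]), array([225., 136.])]
-1 [array([373., 206.]), array([278., 200.]), array([185., 193.])]
[array([355., 251.]), array([157., 237.]), array([420., 120.]), array([246., 110.])]
[[292.36673459 171.09828608]]
```

The side view shows the tool over the far bar and agrees with the estimate. Descending and gripping bail A's bar.

>>> move_arm([
  [0.4,[-0.001,0,0.036],[0,0,0]],
  [0.4,[0,0,0.036],[0,0,0]],
  [0.4,[0,0,0.018],[0,0,0]],
  [0.4,[0,0,0.018],[0,0,0]],
  [0.3,[0,0,0],[0,0,0]],
  [0,[0,0,0],[0,0,0]],
  [0,[0,0,0],[0,0,0]],
  [0,[0,0,0],[0,0,0]],
  [0,[0,0,0],[0,0,0]],
  [0,[0,0,0],[0,0,0]],
], grip_force=20)

```text
time: 3.53
eef_pos: [0.541, -0.1019, 0.0859]
tcp_rot: [0.262, 0.965, 0.0, 0.003]
contact_force: [1.0, 2.4, 3.9]
opening: 0.081
finger_force: 21.4
```

>>> move_arm([
  [0,[0,0.0008,-0.0096],[0,0,0]],
  [0,[0,0.0025,-0.0093],[0,0,0]],
  [0,[0,0.004,-0.0087],[0,0,0]],
  [0,[0,0.0055,-0.0079],[0,0,0]],
  [0,[0,0.0068,-0.0068],[0,0,0]],
  [0,[0,0.0079,-0.0055],[0,0,0]],
  [0,[0,0.0087,-0.004],[0,0,0]],
  [0,[0,0.0093,-0.0025],[0,0,0]],
  [0,[0,0.0095,-0.0008],[0,0,0]],
  [0,[0,0.0095,0.0008],[0,0,0]],
])

```text
time: 4.37
eef_pos: [0.5729, -0.047, 0.1409]
tcp_rot: [0.262, 0.965, -0.001, 0.002]
contact_force: [0.3, -3.7, 4.0]
opening: 0.082
finger_force: 21.2
```

```bash
python3 - <<'E'
from h import *
s=get_state();print(s['eef_pos'],s['contact_force'],s['finger_force'],s['opening'])
b=img('side'); crop(b,205,100,345,260,3.5,'pics/s2.png')
E
```

```text
[ 0.57292108 -0.0469632   0.14087021] [ 0.31900444 -3.74439979  4.01101532] 21.23003661632538 0.08181238912746938
```

View pics/s2.png

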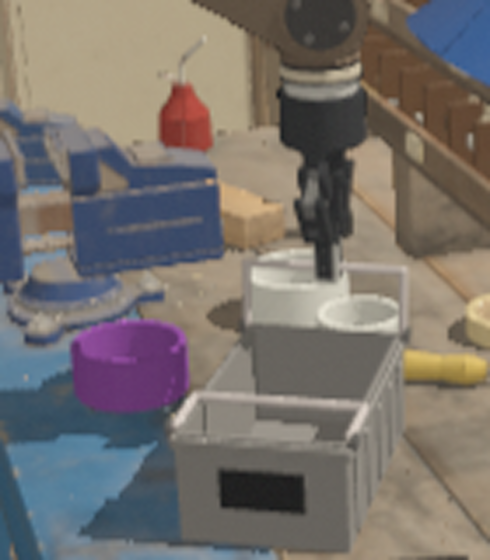

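The bail is past upright in the grip, forces are small. Continuing the arc, then opening and lifting.

>>> move_arm([
  [0,[0,0.0093,0.0025],[0,0,0]],
  [0,[0,0.0087,0.004],[0,0,0]],
  [0,[0,0.0079,0.0055],[0,0,0]],
  [0,[0,0.0068,0.0068],[0,0,0]],
  [0,[0,0.0055,0.0079],[0,0,0]],
  [0,[0,0.004,0.0087],[0,0,0]],
  [0,[0,0.0025,0.0093],[0,0,0]],
  [0.4,[0,0,0],[0,0,0]],
  [0.4,[0,0,0],[0,0,0]],
  [0.4,[0,0,0],[0,0,0]],
])

```text
time: 5.25
eef_pos: [0.5928, -0.0065, 0.0915]
tcp_rot: [0.262, 0.965, 0.0, -0.002]
contact_force: [0.4, 1.0, -0.5]
opening: 0.4
finger_force: 0.0
```

```bash
python3 - <<'E'
from h import *
c=np.array([.5122,-.1464,0]);u=np.array([np.cos(1.04),np.sin(1.04),0])
go(c-.052*u+[0,0,.2],1.040)
E
```

```text
t 5.25 tcp [ 0.5928 -0.0065  0.0915] F [ 0.4  1.  -0.5] op 0.4
tool shift [-0.0008 -0.2135 -0.1083]
turns [array([-0.0008, -0.0046, -0.    ]), array([-7.2000e-03,  1.3000e-03,  3.1416e+00])] q6 -1.223
shift after turn [array([-0.0013, -0.2134, -0.1085]), array([ 0.0013,  0.2134, -0.1085])]
```

>>> move_arm([
  [0.4,[0,0,-0.036],[0,0,0]],
  [0.4,[0,0,-0.036],[0,0,0]],
  [0.4,[0,0,-0.036],[0,0,0]],
  [0.4,[0,-0.0356,0],[0,0,0]],
  [0.4,[0,-0.0356,0],[0,0,0]],
  [0.4,[0,-0.0356,0],[0,0,0]],
  [0.4,[0,-0.0356,0],[0,0,0]],
  [0.4,[0,-0.0356,0],[0,0,0]],
  [0.4,[0,-0.0356,0],[0,0,0]],
  [0.4,[0,0,0.02],[0,0,0]],
])

```text
time: 6.08
eef_pos: [0.4859, -0.1969, 0.1851]
tcp_rot: [0.265, 0.964, -0.002, 0.003]
contact_force: [1.2, -0.7, 0.9]
opening: 0.402
finger_force: 0.0
```

```bash
python3 - <<'E'
from h import *
c=np.array([.5122,-.1464,0]);u=np.array([np.cos(1.04),np.sin(1.04),0])
go(c-.052*u+[0,0,.082],1.040)
E
```

```text
t 6.08 tcp [ 0.4859 -0.1969  0.1851] F [ 1.2 -0.7  0.9] op 0.402
tool shift [0.0037 0.005  0.1031]
turns [array([-0.002 ,  0.0077, -0.0052]), array([1.2100e-02, 3.1000e-03, 3.1364e+00])] q6 -1.612
shift after turn [array([0.0028, 0.0049, 0.1031]), array([-0.0028, -0.0049,  0.1031])]
```

>>> move_arm([
  [0.4,[0,0.001,0.036],[0,0,0]],
  [0.4,[0,0,0.036],[0,0,0]],
  [0.4,[0,0,0.015],[0,0,0]],
  [0.4,[0,0,0.015],[0,0,0]],
  [0.3,[0,0,0],[0,0,0]],
  [0,[0,0,0],[0,0,0]],
  [0,[0,0,0],[0,0,0]],
  [0,[0,0,0],[0,0,0]],
  [0,[0,0,0],[0,0,0]],
  [0,[0,0,0],[0,0,0]],
], grip_force=20)

```text
time: 6.92
eef_pos: [0.4868, -0.1906, 0.0798]
tcp_rot: [0.262, 0.965, -0.0, 0.0]
contact_force: [-2.1, 1.8, -0.4]
opening: 0.085
finger_force: 19.5
```

>>> move_arm([
  [0,[0,-0.0008,-0.0096],[0,0,0]],
  [0,[0,-0.0025,-0.0093],[0,0,0]],
  [0,[0,-0.004,-0.0087],[0,0,0]],
  [0,[0,-0.0055,-0.0079],[0,0,0]],
  [0,[0,-0.0068,-0.0068],[0,0,0]],
  [0,[0,-0.0079,-0.0055],[0,0,0]],
  [0,[0,-0.0087,-0.004],[0,0,0]],
  [0,[0,-0.0093,-0.0025],[0,0,0]],
  [0,[0,-0.0095,-0.0008],[0,0,0]],
  [0,[0,-0.0095,0.0008],[0,0,0]],
])

```text
time: 7.75
eef_pos: [0.4542, -0.2471, 0.1354]
tcp_rot: [0.262, 0.965, -0.0, 0.001]
contact_force: [0.1, 3.2, -1.2]
opening: 0.081
finger_force: 20.1
```

>>> move_arm([
  [0,[0,-0.0093,0.0025],[0,0,0]],
  [0,[0,-0.0087,0.004],[0,0,0]],
  [0,[0,-0.0079,0.0055],[0,0,0]],
  [0,[0,-0.0068,0.0068],[0,0,0]],
  [0,[0,-0.0055,0.0079],[0,0,0]],
  [0,[0,-0.004,0.0087],[0,0,0]],
  [0,[0,-0.0025,0.0093],[0,0,0]],
  [0.4,[0,0,0],[0,0,0]],
  [0.4,[0,0,0],[0,0,0]],
  [0.4,[0,0,0],[0,0,0]],
])

```text
time: 8.58
eef_pos: [0.4311, -0.2848, 0.0881]
tcp_rot: [0.262, 0.965, -0.0, -0.001]
contact_force: [-0.8, 0.5, 0.6]
opening: 0.4
finger_force: 0.0
```

```bash
python3 - <<'E'
from h import *
u=np.array([np.cos(1.04),np.sin(1.04),0])
print(np.array([.6145,.2205,0])-.051*u)
go(np.array([.6145,.2205,0.2])-.051*u,1.040)
E
```

```text
[0.58868277 0.17651738 0.        ]
t 8.58 tcp [ 0.4311 -0.2848  0.0881] F [-0.8  0.5  0.6] op 0.4
tool shift [ 0.0975  0.4776 -0.1121]
turns [array([-0.0007, -0.0012,  0.0007]), array([ 1.8000e-03, -1.1000e-03, -3.1409e+00])] q6 -1.82
shift after turn [array([ 0.0977,  0.4776, -0.1119]), array([-0.0977, -0.4776, -0.1119])]
```

>>> move_arm([
  [0.4,[0,0,-0.0375],[0,0,0]],
  [0.4,[0,0,-0.0375],[0,0,0]],
  [0.4,[0,0,-0.0375],[0,0,0]],
  [0.4,[0,0,-0.0375],[0,0,0]],
  [0.4,[0,0,0],[0,0,0]],
  [0.4,[0,0,0],[0,0,0]],
  [0.4,[0,0,0],[0,0,0]],
  [0.4,[0,0,0],[0,0,0]],
  [0.4,[0,0,0],[0,0,0]],
  [0.4,[0,0,0],[0,0,0]],
])

```text
time: 9.42
eef_pos: [0.4309, -0.2843, 0.2368]
tcp_rot: [0.262, 0.965, 0.001, -0.002]
contact_force: [0.6, 0.1, -0.6]
opening: 0.398
finger_force: 0.0
```

```bash
python3 - <<'E'
from h import *
a=img('top'); b=img('side')
crop(a,165,145,345,295,2.6667,'pics/A.png'); crop(b,230,150,350,300,2.6667,'pics/B.png')
cv2.imwrite('pics/m3.png',np.hstack([cv2.imread('pics/A.png'),cv2.imread('pics/B.png')]))
E
```

```text
(no output)
```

View pics/m3.png

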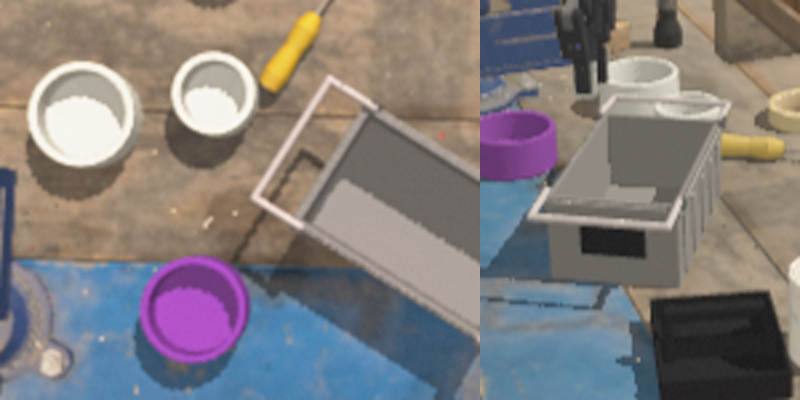

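Both bails lie right out and the cups haven't moved. Refining the cup centres from the far-side rim arcs, whose radius is known.

```bash
cat >> h.py <<'E'
from scipy.optimize import least_squares
def cupfit(a,p0,r,z=.05,lo=120):
    "fit circle of known radius to far-side rim arc, p0 guess xy"
    hsv=cv2.cvtColor(a,cv2.COLOR_BGR2HSV); m=((hsv[...,1]<45)&(hsv[...,2]>lo)).astype('uint8')*255
    q=proj('top',[*p0,z])[0]; M=np.zeros_like(m); cv2.circle(M,tuple(int(round(v)) for v in q),int(r*434/1.1*1.25)+2,255,-1); m&=M
    c=max(cv2.findContours(m,0,cv2.CHAIN_APPROX_NONE)[0],key=cv2.contourArea)
    h=c[:,0].astype(float); ctr=h.mean(0); h+=0.5*(h-ctr)/np.linalg.norm(h-ctr,axis=1)[:,None]
    P=ray('top',h,z)[:,:2]; o=np.array([.512,-.1]); d=np.array(p0)-o; d/=np.linalg.norm(d)
    s=(P-p0)@d>0.0; P=P[s]
    f=least_squares(lambda c:np.linalg.norm(P-c,axis=1)-r,p0,loss='soft_l1',f_scale=.001); return f.x,np.sqrt(np.mean(f.fun**2)),s.sum()
E
python3 - <<'E'
from h import *
a=cv2.imread('pics/top0.png')
for p,r in(((.6145,.2205),.055),((.640,.0825),.0435)):
    for lo in(110,140): print(cupfit(a,p,r,lo=lo))
c1=cupfit(a,(.6145,.2205),.055)[0]; u=np.array([np.cos(1.04),np.sin(1.04)])
go([*(c1-.051*u),.2],1.04)
E
```

```text
(array([0.61507049, 0.21965959]), np.float64(0.0009316709473937255), np.int64(55))
(array([0.61510064, 0.21960882]), np.float64(0.0008737552075682211), np.int64(55))
(array([0.64065694, 0.08279724]), np.float64(0.0009463395452980363), np.int64(44))
(array([0.64065702, 0.08279765]), np.float64(0.0009470670443486002), np.int64(44))
t 9.52 tcp [ 0.4311 -0.2846  0.2374] F [-0.2  0.7 -0.3] op 0.397
tool shift [0.0965 0.477  0.0379]
turns [array([ 0.0005, -0.0022, -0.    ]), array([-3.4000e-03, -8.0000e-04,  3.1416e+00])] q6 -1.82
shift after turn [array([0.0966, 0.477 , 0.0374]), array([-0.0966, -0.477 ,  0.0374])]
```

>>> move_arm([
  [0.45,[0.008,0.0397,0],[0,0,0]],
  [0.45,[0.008,0.0397,0],[0,0,0]],
  [0.45,[0.008,0.0397,0],[0,0,0]],
  [0.45,[0.008,0.0397,0],[0,0,0]],
  [0.45,[0.008,0.0397,0],[0,0,0]],
  [0.45,[0.008,0.0397,0],[0,0,0]],
  [0.45,[0.008,0.0397,0],[0,0,0]],
  [0.45,[0.008,0.0397,0],[0,0,0]],
  [0.45,[0.008,0.0397,0],[0,0,0]],
  [0.45,[0.008,0.0397,0],[0,0,0]],
])

```text
time: 10.35
eef_pos: [0.5637, 0.1001, 0.2383]
tcp_rot: [0.262, 0.965, -0.0, -0.0]
contact_force: [-0.2, -0.5, 0.5]
opening: 0.448
finger_force: 0.0
```

>>> move_arm([
  [0.45,[0.008,0.0397,0],[0,0,0]],
  [0.45,[0.008,0.0397,0],[0,0,0]],
  [0.45,[0,0,0.03],[0,0,0]],
  [0.45,[0,0,0.03],[0,0,0]],
  [0.45,[0,0,0.03],[0,0,0]],
  [0.45,[0,0,0.03],[0,0,0]],
  [0.45,[0,0,0.02],[0,0,0]],
  [0.45,[0,0,0],[0,0,0]],
  [0.45,[0,0,0],[0,0,0]],
  [0.45,[0,0,0],[0,0,0]],
])

```text
time: 11.18
eef_pos: [0.5909, 0.1747, 0.1001]
tcp_rot: [0.262, 0.965, 0.0, 0.001]
contact_force: [0.4, -0.7, -0.9]
opening: 0.454
finger_force: 0.0
```

```bash
python3 - <<'E'
from h import *
c1=np.array([.6151,.2196]); u=np.array([np.cos(1.04),np.sin(1.04)])
go([*(c1-.051*u),.025],1.04)
b=img('side'); crop(b,210,60,360,240,3,'pics/s4.png')
E
```

```text
t 11.18 tcp [0.5909 0.1747 0.1001] F [ 0.4 -0.7 -0.9] op 0.454
tool shift [ 0.002  -0.0001  0.0751]
turns [array([ 0.0013,  0.0018, -0.    ]), array([ 2.8000e-03, -2.1000e-03,  3.1416e+00])] q6 -0.917
shift after turn [array([ 0.0019, -0.    ,  0.0751]), array([-0.0019,  0.    ,  0.0751])]
```

View pics/s4.png

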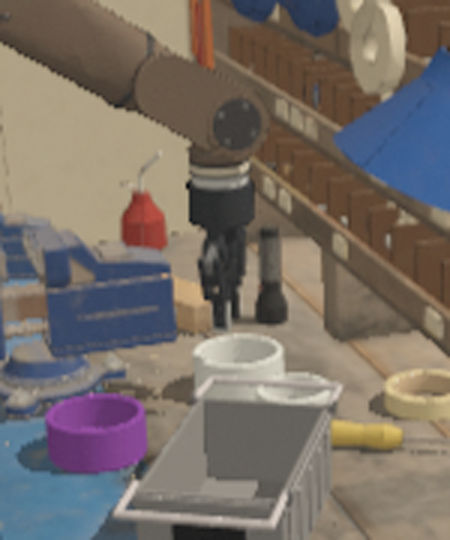

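Tool is above cup 1's wall; the purple cup is well away. Descend and grip.

>>> move_arm([
  [0.45,[0.002,0,0.02],[0,0,0]],
  [0.45,[0,0,0.02],[0,0,0]],
  [0.45,[0,0,0.02],[0,0,0]],
  [0.45,[0,0,0.015],[0,0,0]],
  [0.45,[0,0,0],[0,0,0]],
  [0,[0,0,0],[0,0,0]],
  [0,[0,0,0],[0,0,0]],
  [0,[0,0,0],[0,0,0]],
  [0,[0,0,0],[0,0,0]],
  [0,[0,0,0],[0,0,0]],
], grip_force=50)

```text
time: 12.07
eef_pos: [0.5901, 0.1758, 0.0263]
tcp_rot: [0.262, 0.965, 0.001, 0.002]
contact_force: [-0.5, -0.1, 5.8]
opening: 0.102
finger_force: 47.8
```

>>> move_arm([
  [0,[0,0,-0.01],[0,0,0]],
  [0,[0,0,-0.02],[0,0,0]],
  [0,[0,0,-0.025],[0,0,0]],
  [0,[0,0,-0.025],[0,0,0]],
  [0,[0,0,-0.025],[0,0,0]],
  [0,[0,0,-0.025],[0,0,0]],
  [0,[0,0,-0.01],[0,0,0]],
  [0,[0,0,-0.005],[0,0,0]],
  [0,[0,0,0],[0,0,0]],
  [0,[0,0,0],[0,0,0]],
])

```text
time: 12.9
eef_pos: [0.5871, 0.1754, 0.167]
tcp_rot: [0.262, 0.965, -0.001, -0.001]
contact_force: [-0.1, 0.6, -1.0]
opening: 0.107
finger_force: 47.6
```

```bash
python3 - <<'E'
from h import *
c=np.array([.5135,-.1464]); u=np.array([np.cos(1.04),np.sin(1.04)])
go([*(c-.051*u),.032],1.04)
b=img('side'); crop(b,210,60,360,240,3,'pics/s5.png')
E
```

```text
t 12.9 tcp [0.5871 0.1754 0.167 ] F [-0.1  0.6 -1. ] op 0.107
tool shift [-0.0997 -0.3656  0.1354]
turns [array([-0.0017, -0.0021,  0.    ]), array([ 3.2000e-03, -2.6000e-03, -3.1416e+00])] q6 -0.915
shift after turn [array([-0.0994, -0.3658,  0.135 ]), array([0.0994, 0.3658, 0.135 ])]
```

View pics/s5.png

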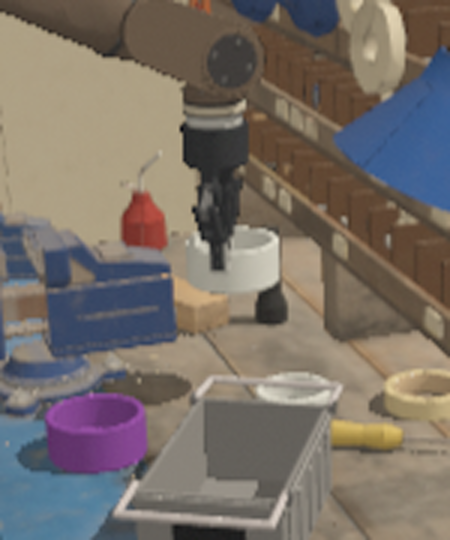

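Cup 1 is held level, clear of everything. Carrying it over the crate.

>>> move_arm([
  [0,[-0.005,-0.0183,0],[0,0,0]],
  [0,[-0.0098,-0.0366,0],[0,0,0]],
  [0,[-0.0098,-0.0366,0],[0,0,0]],
  [0,[-0.0098,-0.0366,0],[0,0,0]],
  [0,[-0.0098,-0.0366,0],[0,0,0]],
  [0,[-0.0098,-0.0366,0],[0,0,0]],
  [0,[-0.0098,-0.0366,0],[0,0,0]],
  [0,[-0.0098,-0.0366,0],[0,0,0]],
  [0,[-0.0098,-0.0366,0],[0,0,0]],
  [0,[-0.0098,-0.0366,0],[0,0,0]],
])

```text
time: 13.78
eef_pos: [0.4907, -0.1726, 0.1666]
tcp_rot: [0.262, 0.965, 0.0, -0.002]
contact_force: [0.7, -0.1, -1.3]
opening: 0.101
finger_force: 47.7
```

>>> move_arm([
  [0,[-0.005,-0.0183,0],[0,0,0]],
  [0,[0,0,0],[0,0,0]],
  [0,[0,0,0],[0,0,0]],
  [0,[0,0,0.01],[0,0,0]],
  [0,[0,0,0.01],[0,0,0]],
  [0,[0,0,0],[0,0,0]],
  [0,[0,0,0],[0,0,0]],
  [0,[0,0,0],[0,0,0]],
  [0,[0,0,0],[0,0,0]],
  [0,[0,0,0],[0,0,0]],
])

```text
time: 14.62
eef_pos: [0.488, -0.1897, 0.1491]
tcp_rot: [0.262, 0.965, -0.0, 0.0]
contact_force: [-0.2, 0.6, -1.1]
opening: 0.106
finger_force: 47.8
```

```bash
python3 - <<'E'
from h import *
c=np.array([.5128,-.1458]); u=np.array([np.cos(1.04),np.sin(1.04)])
go([*(c-.051*u),.032],1.04)
b=img('side'); crop(b,210,100,360,260,3,'pics/A.png')
a=img('top'); crop(a,250,155,400,305,3.2,'pics/B.png'); cv2.imwrite('pics/s6.png',np.hstack([cv2.imread('pics/A.png')[:480],cv2.imread('pics/B.png')[:,:340]]))
E
```

```text
t 14.62 tcp [ 0.488  -0.1897  0.1491] F [-0.2  0.6 -1.1] op 0.106
tool shift [ 0.0009 -0.0006  0.1171]
turns [array([-0.    ,  0.001 ,  0.0006]), array([-1.600e-03, -1.000e-04, -3.141e+00])] q6 -1.605
shift after turn [array([ 0.0008, -0.0006,  0.1171]), array([-0.0008,  0.0006,  0.1171])]
```

View pics/s6.png

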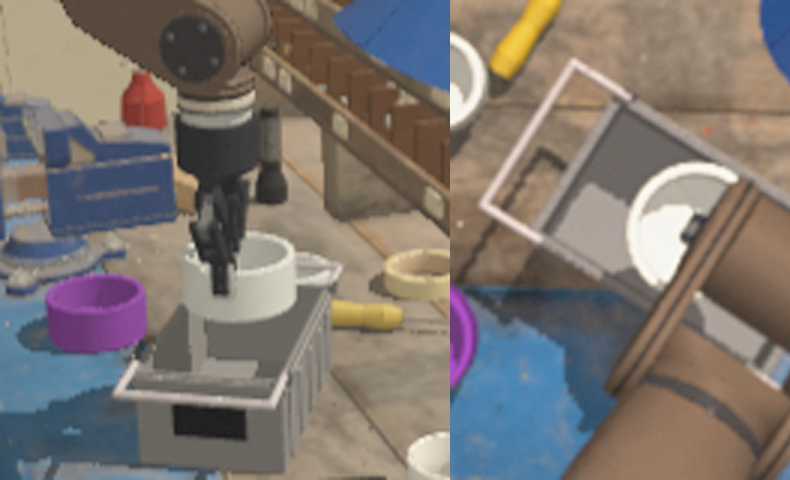

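Cup 1 is over the crate middle. Lowering it onto the floor.

>>> move_arm([
  [0,[0.001,0,0.015],[0,0,0]],
  [0,[0,0,0.02],[0,0,0]],
  [0,[0,0,0.02],[0,0,0]],
  [0,[0,0,0.02],[0,0,0]],
  [0,[0,0,0.015],[0,0,0]],
  [0,[0,0,0.01],[0,0,0]],
  [0,[0,0,0.007],[0,0,0]],
  [0,[0,0,0.005],[0,0,0]],
  [0,[0,0,0.003],[0,0,0]],
  [0,[0,0,0],[0,0,0]],
])

```text
time: 15.55
eef_pos: [0.4869, -0.1894, 0.0337]
tcp_rot: [0.262, 0.965, -0.0, 0.0]
contact_force: [0.0, 0.1, -2.0]
opening: 0.106
finger_force: 47.7
```

```bash
python3 - <<'E'
from h import *
c=np.array([.5128,-.1458]); u=np.array([np.cos(1.04),np.sin(1.04)])
go([*(c-.051*u),.0313],1.04)
E
```

```text
t 15.55 tcp [ 0.4869 -0.1894  0.0337] F [ 0.   0.1 -2. ] op 0.106
tool shift [-0.0003 -0.0003  0.0024]
turns [array([-0.    ,  0.0002, -0.    ]), array([3.0000e-04, 0.0000e+00, 3.1415e+00])] q6 -1.605
shift after turn [array([-0.0003, -0.0003,  0.0024]), array([0.0003, 0.0003, 0.0024])]
```

>>> move_arm([
  [0,[0,0,0.002],[0,0,0]],
  [0,[0,0,0],[0,0,0]],
  [0.3,[0,0,0],[0,0,0]],
  [0.3,[0,0,0],[0,0,0]],
  [0.3,[0,0,-0.015],[0,0,0]],
  [0.3,[0,0,-0.04],[0,0,0]],
  [0.3,[0,0,-0.04],[0,0,0]],
  [0.3,[0,0,-0.04],[0,0,0]],
  [0.3,[0,0,-0.04],[0,0,0]],
  [0.3,[0,0,-0.04],[0,0,0]],
])

```text
time: 16.38
eef_pos: [0.4865, -0.1891, 0.2494]
tcp_rot: [0.262, 0.965, -0.0, 0.001]
contact_force: [1.5, -0.5, 0.0]
opening: 0.301
finger_force: 0.0
```

>>> move_arm([
  [0.45,[0.014,0.039,0],[0,0,0]],
  [0.45,[0.014,0.039,0],[0,0,0]],
  [0.45,[0.014,0.039,0],[0,0,0]],
  [0.45,[0.014,0.039,0],[0,0,0]],
  [0.45,[0.014,0.039,0],[0,0,0]],
  [0.45,[0.014,0.039,0],[0,0,0]],
  [0.45,[0.014,0.039,0],[0,0,0]],
  [0.45,[0.014,0.039,0],[0,0,0]],
  [0.45,[0.014,0.039,0],[0,0,0]],
  [0.45,[0.014,0.039,0],[0,0,0]],
])

```text
time: 17.22
eef_pos: [0.5635, 0.2202, 0.2474]
tcp_rot: [0.262, 0.965, 0.0, 0.001]
contact_force: [0.0, 0.0, 0.9]
opening: 0.454
finger_force: 0.0
```

```bash
python3 - <<'E'
from h import *
a=img('top'); cv2.imwrite('pics/top7.png',a)
crop(a,180,145,460,325,2.8,'pics/m7.png')
print(get_state()['eef_pos'])
for lo in(110,140):print(cupfit(a,(.5128,-.1458),.055,z=.055,lo=lo), cupfit(a,(.6407,.0828),.0435,lo=lo))
E
```

```text
[0.56372837 0.22663598 0.24728515]
(array([ 0.50260365, -0.16155836]), np.float64(0.007725563505623436), np.int64(147)) (array([0.64058385, 0.08279984]), np.float64(0.0009084944325580312), np.int64(42))
(array([ 0.5074391 , -0.15048343]), np.float64(0.009277434747658313), np.int64(88)) (array([0.64058407, 0.0828002 ]), np.float64(0.0009091214309593888), np.int64(42))
```

View pics/m7.png

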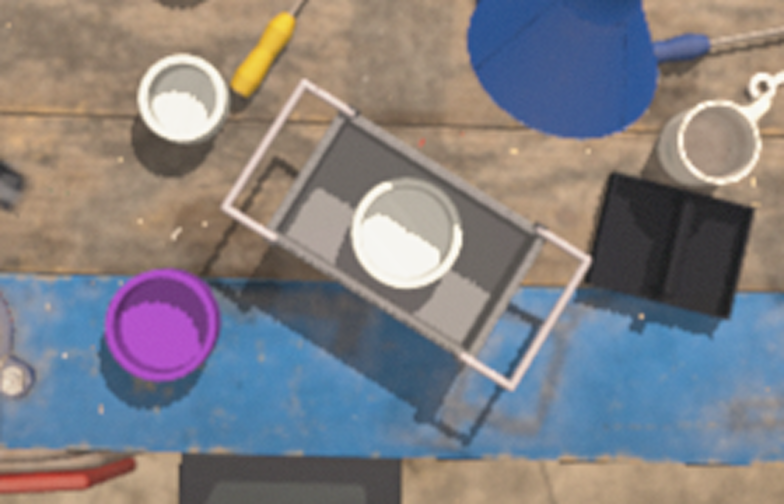

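Cup 1 stands upright in the crate's middle (m7 centre (406,233)) and both bails are out. Cup 2 is at (183,98) and unmoved, and the tray is unmoved.

```bash
python3 - <<'E'
from h import *
a=cv2.imread('pics/top7.png'); f=lambda P: np.array(P)/2.8+[180,145]-0.18
print('c1 eye',ray('top',f([(406.5,233)]),.055))
hsv=cv2.cvtColor(a,cv2.COLOR_BGR2HSV)
for lo in(165,180,195):
    m=((hsv[...,1]<45)&(hsv[...,2]>lo)).astype('uint8')*255; M=np.zeros_like(m); cv2.circle(M,(325,228),23,255,-1); m&=M
    c=max(cv2.findContours(m,0,2)[0],key=cv2.contourArea); h=cv2.convexHull(c); e=cv2.fitEllipse(h); print(lo,e,ray('top',[e[0]],.055))
C=ray('top',f([(222,208),(305,80),(590,260),(512,388)]),.099); d=(C[0]+C[1]-C[2]-C[3])/2
print('bails centre',C.mean(0),np.linalg.norm(d),np.arctan2(d[1],d[0]))
u=np.array([np.cos(1.04),np.sin(1.04)]); go([*(np.array([.6406,.0828])+.0395*u),.12],1.04)
E
```

```text
c1 eye [[ 0.51085288 -0.14775318  0.055     ]]
165 ((324.5346374511719, 228.66969299316406), (37.807743072509766, 44.60318374633789), 127.85372924804688) [[ 0.50905001 -0.14650243  0.055     ]]
180 ((324.17694091796875, 228.7316436767578), (36.123451232910156, 40.3870735168457), 124.91478729248047) [[ 0.50885121 -0.14550744  0.055     ]]
195 ((324.4297180175781, 228.20538330078125), (37.569740295410156, 39.686279296875), 125.82972717285156) [[ 0.51033456 -0.14617578  0.055     ]]
bails centre [ 0.51045024 -0.14665826  0.099     ] 0.3259554473713782 1.0394244300470978
t 17.27 tcp [0.5637 0.2266 0.2473] F [-2.2  2.1  0.6] op 0.446
tool shift [-0.139  -0.0471  0.1268]
turns [array([ 0.0065, -0.001 ,  0.0045]), array([ 1.6000e-03,  1.0100e-02, -3.1371e+00])] q6 -0.833
shift after turn [array([-0.1391, -0.0456,  0.1273]), array([0.1391, 0.0456, 0.1273])]
```

>>> move_arm([
  [0.45,[-0.0347,-0.0114,0],[0,0,0]],
  [0.45,[-0.0347,-0.0114,0],[0,0,0]],
  [0.45,[-0.0347,-0.0114,0],[0,0,0]],
  [0.45,[-0.0347,-0.0114,0],[0,0,0]],
  [0.45,[0,0,0.04],[0,0,0]],
  [0.45,[0,0,0.04],[0,0,0]],
  [0.45,[0,0,0.04],[0,0,0]],
  [0.45,[0,0,0.02],[0,0,0]],
  [0.45,[0,0,0],[0,0,0]],
  [0.45,[0,0,0],[0,0,0]],
])

```text
time: 18.1
eef_pos: [0.6594, 0.1083, 0.1057]
tcp_rot: [0.262, 0.965, -0.0, -0.001]
contact_force: [0.1, -0.2, -0.2]
opening: 0.447
finger_force: 0.0
```

```bash
python3 - <<'E'
from h import *
u=np.array([np.cos(1.04),np.sin(1.04)]); go([*(np.array([.6406,.0828])+.0395*u),.03],1.04)
E
```

```text
t 18.1 tcp [0.6594 0.1083 0.1057] F [ 0.1 -0.2 -0.2] op 0.447
tool shift [0.0031 0.0081 0.0757]
turns [array([-0.0012, -0.002 , -0.    ]), array([-3.2000e-03,  1.8000e-03,  3.1415e+00])] q6 -1.029
shift after turn [array([0.0033, 0.008 , 0.0757]), array([-0.0033, -0.008 ,  0.0757])]
```

>>> move_arm([
  [0.45,[0.0031,0.008,0],[0,0,0]],
  [0.45,[0,0,0],[0,0,0]],
  [0.45,[0,0,0],[0,0,0]],
  [0.45,[0,0,0],[0,0,0]],
  [0.45,[0,0,0],[0,0,0]],
  [0.45,[0,0,0],[0,0,0]],
  [0.45,[0,0,0],[0,0,0]],
  [0.45,[0,0,0],[0,0,0]],
  [0.45,[0,0,0],[0,0,0]],
  [0.45,[0,0,0],[0,0,0]],
])

```text
time: 18.93
eef_pos: [0.6613, 0.1167, 0.1065]
tcp_rot: [0.262, 0.965, -0.0, -0.0]
contact_force: [-0.5, -0.0, 0.6]
opening: 0.45
finger_force: 0.0
```

```bash
python3 - <<'E'
from h import *
u=np.array([np.cos(1.04),np.sin(1.04)]); go([*(np.array([.6406,.0828])+.0395*u),.03],1.04)
b=img('side'); crop(b,210,60,360,240,3,'pics/s8.png')
E
```

```text
t 18.93 tcp [0.6613 0.1167 0.1065] F [-0.5 -0.   0.6] op 0.45
tool shift [ 0.0007 -0.0002  0.0765]
turns [array([-0.0001, -0.0002, -0.0002]), array([-3.0000e-04,  1.0000e-04,  3.1414e+00])] q6 -1.016
shift after turn [array([ 0.0007, -0.0002,  0.0765]), array([-0.0007,  0.0002,  0.0765])]
```

View pics/s8.png

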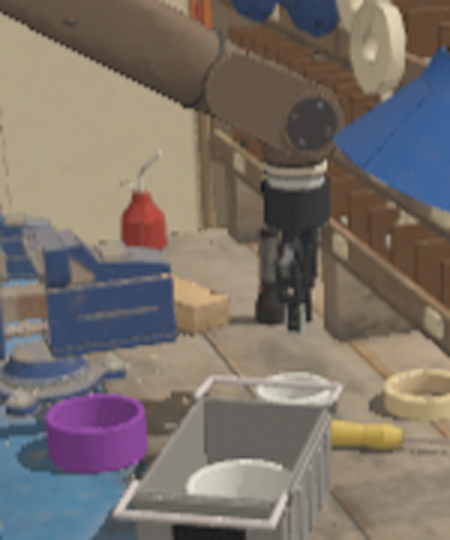

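Cup 1 sits in the crate and the tool is over cup 2's far wall. Descend, grip, lift.

>>> move_arm([
  [0.45,[0.0005,0,0.02],[0,0,0]],
  [0.45,[0,0,0.02],[0,0,0]],
  [0.45,[0,0,0.02],[0,0,0]],
  [0.45,[0,0,0.0165],[0,0,0]],
  [0.45,[0,0,0],[0,0,0]],
  [0,[0,0,0],[0,0,0]],
  [0,[0,0,0],[0,0,0]],
  [0,[0,0,0],[0,0,0]],
  [0,[0,0,0],[0,0,0]],
  [0,[0,0,0],[0,0,0]],
], grip_force=50)

```text
time: 19.82
eef_pos: [0.6621, 0.1171, 0.0318]
tcp_rot: [0.262, 0.965, 0.0, 0.001]
contact_force: [0.1, -0.1, 1.1]
opening: 0.104
finger_force: 47.4
```

>>> move_arm([
  [0,[0,0,0],[0,0,0]],
  [0,[0,0,-0.01],[0,0,0]],
  [0,[0,0,-0.02],[0,0,0]],
  [0,[0,0,-0.03],[0,0,0]],
  [0,[0,0,-0.03],[0,0,0]],
  [0,[0,0,-0.03],[0,0,0]],
  [0,[0,0,-0.02],[0,0,0]],
  [0,[0,0,-0.01],[0,0,0]],
  [0,[0,0,0],[0,0,0]],
  [0,[0,0,0],[0,0,0]],
])

```text
time: 20.65
eef_pos: [0.6605, 0.1171, 0.1797]
tcp_rot: [0.262, 0.965, -0.0, -0.0]
contact_force: [0.3, 0.8, -1.3]
opening: 0.1
finger_force: 47.3
```

```bash
python3 - <<'E'
from h import *
u=np.array([np.cos(1.04),np.sin(1.04)]); go([*(np.array([.5121,-.1456])+.0395*u),.06],1.04)
E
```

```text
t 20.65 tcp [0.6605 0.1171 0.1797] F [ 0.3  0.8 -1.3] op 0.1
tool shift [-0.005  -0.2621  0.1198]
turns [array([-0.0003, -0.0005,  0.    ]), array([ 8.0000e-04, -5.0000e-04, -3.1416e+00])] q6 -1.016
shift after turn [array([-0.005 , -0.2622,  0.1197]), array([0.005 , 0.2622, 0.1197])]
```

>>> move_arm([
  [0,[-0.0025,-0.0162,0],[0,0,0]],
  [0,[-0.0025,-0.032,0],[0,0,0]],
  [0,[0,-0.036,0],[0,0,0]],
  [0,[0,-0.036,0],[0,0,0]],
  [0,[0,-0.036,0],[0,0,0]],
  [0,[0,-0.036,0],[0,0,0]],
  [0,[0,-0.036,0],[0,0,0]],
  [0,[0,-0.02,0],[0,0,0]],
  [0,[0,-0.01,0],[0,0,0]],
  [0,[0,-0.004,0],[0,0,0]],
])

```text
time: 21.48
eef_pos: [0.5305, -0.1128, 0.1781]
tcp_rot: [0.264, 0.965, 0.0, -0.002]
contact_force: [-0.5, 0.6, -1.1]
opening: 0.101
finger_force: 47.4
```

>>> move_arm([
  [0,[0,0,0.02],[0,0,0]],
  [0,[0,0,0.015],[0,0,0]],
  [0,[0,0,0.01],[0,0,0]],
  [0,[0,0,0.005],[0,0,0]],
  [0,[0,0,0],[0,0,0]],
  [0,[0,0,0],[0,0,0]],
  [0,[0,0,0],[0,0,0]],
  [0,[0,0,0],[0,0,0]],
  [0,[0,0,0],[0,0,0]],
  [0,[0,0,0],[0,0,0]],
])

```text
time: 22.32
eef_pos: [0.5329, -0.1117, 0.1308]
tcp_rot: [0.262, 0.965, -0.0, 0.001]
contact_force: [-0.8, -0.5, -0.9]
opening: 0.1
finger_force: 47.5
```

```bash
python3 - <<'E'
from h import *
u=np.array([np.cos(1.04),np.sin(1.04)]); go([*(np.array([.5121,-.1456])+.0395*u),.06],1.04)
b=img('side'); crop(b,230,130,340,250,4,'pics/A.png'); a=img('top'); crop(a,270,180,360,300,4,'pics/B.png')
cv2.imwrite('pics/s9.png',np.hstack([cv2.imread('pics/A.png'),cv2.imread('pics/B.png')]))
E
```

```text
t 22.32 tcp [ 0.5329 -0.1117  0.1308] F [-0.8 -0.5 -0.9] op 0.1
tool shift [ 0.0009 -0.0003  0.0708]
turns [array([0.0002, 0.0013, 0.0001]), array([-2.0000e-03,  3.0000e-04, -3.1415e+00])] q6 -1.433
shift after turn [array([ 0.0008, -0.0003,  0.0708]), array([-0.0008,  0.0003,  0.0708])]
```

View pics/s9.png

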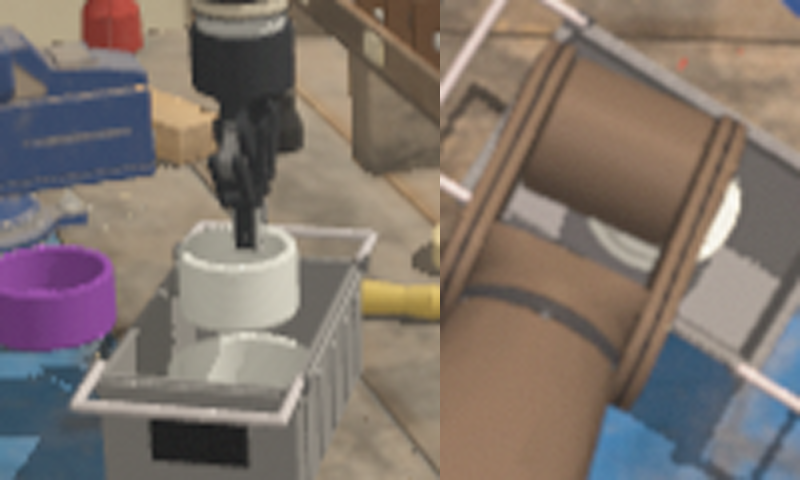

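Cup 2 is held level, directly above cup 1. Lowering to just inside the rim and checking forces.

>>> move_arm([
  [0,[0.0008,0,0.015],[0,0,0]],
  [0,[0,0,0.012],[0,0,0]],
  [0,[0,0,0.006],[0,0,0]],
  [0,[0,0,0.004],[0,0,0]],
  [0,[0,0,0.004],[0,0,0]],
  [0,[0,0,0.004],[0,0,0]],
  [0,[0,0,0.004],[0,0,0]],
  [0,[0,0,0.004],[0,0,0]],
  [0,[0,0,0],[0,0,0]],
  [0,[0,0,0],[0,0,0]],
])

```text
time: 23.25
eef_pos: [0.5317, -0.1112, 0.077]
tcp_rot: [0.262, 0.965, 0.0, -0.0]
contact_force: [0.2, -0.1, -1.3]
opening: 0.102
finger_force: 47.5
```

>>> move_arm([
  [0,[0,0,0.004],[0,0,0]],
  [0,[0,0,0.004],[0,0,0]],
  [0,[0,0,0.004],[0,0,0]],
  [0,[0,0,0.004],[0,0,0]],
  [0,[0,0,0],[0,0,0]],
  [0,[0,0,0],[0,0,0]],
  [0.3,[0,0,0],[0,0,0]],
  [0.3,[0,0,0],[0,0,0]],
  [0.3,[0,0,0],[0,0,0]],
  [0.3,[0,0,0],[0,0,0]],
])

```text
time: 24.08
eef_pos: [0.5322, -0.1113, 0.0616]
tcp_rot: [0.262, 0.965, -0.0, 0.0]
contact_force: [0.2, 1.1, 0.1]
opening: 0.3
finger_force: 0.0
```

>>> move_arm([
  [0.3,[0,0,-0.015],[0,0,0]],
  [0.3,[0,0,-0.03],[0,0,0]],
  [0.3,[0,0,-0.035],[0,0,0]],
  [0.3,[0,0,-0.035],[0,0,0]],
  [0.3,[0,0,-0.025],[0,0,0]],
  [0.3,[0,0.04,0],[0,0,0]],
  [0.3,[0,0.04,0],[0,0,0]],
  [0.3,[0,0.04,0],[0,0,0]],
  [0.3,[0,0.04,0],[0,0,0]],
  [0.3,[0,0.04,0],[0,0,0]],
])

```text
time: 24.92
eef_pos: [0.6339, 0.0629, 0.2016]
tcp_rot: [0.262, 0.965, 0.0, 0.0]
contact_force: [0.5, -0.3, 0.3]
opening: 0.3
finger_force: 0.0
```

```bash
python3 - <<'E'
from h import *
a=img('top'); cv2.imwrite('pics/top10.png',a); b=img('side'); cv2.imwrite('pics/side10.png',b)
hsv=cv2.cvtColor(a,cv2.COLOR_BGR2HSV)
for lo in(180,195):
    m=((hsv[...,1]<45)&(hsv[...,2]>lo)).astype('uint8')*255; M=np.zeros_like(m); cv2.circle(M,(325,228),23,255,-1); m&=M
    c=max(cv2.findContours(m,0,2)[0],key=cv2.contourArea); h=cv2.convexHull(c); e=cv2.fitEllipse(h); print(lo,e,ray('top',[e[0]],.055))
u=np.array([np.cos(1.04),np.sin(1.04)]); go([*(np.array([.5121,-.1456])+.16*u),.085],1.04)
# low-cost textual look at the nest: brightness grid
g=cv2.cvtColor(a,cv2.COLOR_BGR2GRAY)[206:252:2,302:350:2]; print('\n'.join(' '.join(f'{v:3d}' for v in r) for r in g))
E
```

```text
180 ((324.07073974609375, 228.87521362304688), (35.50509262084961, 40.73640441894531), 123.6122817993164) [[ 0.50844384 -0.14522108  0.055     ]]
195 ((324.049560546875, 228.82485961914062), (34.88481903076172, 40.59160232543945), 123.89678955078125) [[ 0.5085824  -0.14515827  0.055     ]]
t 25.02 tcp [0.6348 0.066  0.2012] F [-0.4 -1.3  0.2] op 0.3
tool shift [-0.0008 -0.0848  0.116 ]
turns [array([0.0021, 0.0005, 0.0053]), array([-8.0000e-04,  3.2000e-03, -3.1363e+00])] q6 -1.102
shift after turn [array([-0.0013, -0.0846,  0.1162]), array([0.0013, 0.0846, 0.1162])]
107 105 105 107 108 107 107 105 105 104 104 105 105 106  94  87 126 157 162 157 150 140 140 146
107 107 106 106 107 106 104 102 105 116 125 141 137 126 112 104  89  92 141 163 165 158 143 146
106 106 105 105 107 103 112 196 231 178 175 171 174 175 171 154 122  98  86 110 154 159 163 159
106 106 107 105 103 139 242 245 232 191 219 230 227 172 158 162 175 148 106  94  90 130 157 165
105 105 106 105 148 245 239 219 242 246 242 240 244 247 244 178 148 172 158 108 100  86  99 147
107 108 104 124 243 239 224 245 231 184 167 16
[... 981 characters left out ...]
 246 171 237 239 107 106 107
108 107 106 179 180 193 245 243 241 245 245 245 245 245 234 236 246 227 210 247 149 104 106 108
104 106 106 106 173 179 189 243 246 244 244 239 238 240 244 245 216 220 247 219 101 104 105 105
135 111 107 108 111 173 174 169 219 241 246 247 247 242 216 184 233 247 226 167 140 108 105 107
158 153 119 105 105 111 145 198 178 159 166 169 160 183 234 247 245 184 165 167 168 159 141 106
113 150 162 138 111 106 103 126 203 197 228 231 230 246 237 199 119 120 167 167 169 168 168 152
 74  89 140 153 159 123 105 105 105 111 120 134 130 118 106 103 107 167 168 168 167 168 167 167
 84  80  80 105 142 161 143 113 104 106 104 106 106 107 106 104 137 170 166 167 167 168 168 166
```

The brightness grid shows both rims concentric at about (324,228), so cup 2 is nested in cup 1. Next I swing bail A in.

>>> move_arm([
  [0.4,[0,-0.0415,0],[0,0,0]],
  [0.4,[0,-0.0415,0],[0,0,0]],
  [0.4,[0,0,0.035],[0,0,0]],
  [0.4,[0,0,0.035],[0,0,0]],
  [0.4,[0,0,0.035],[0,0,0]],
  [0.4,[0,0,0.015],[0,0,0]],
  [0.4,[0,0,0],[0,0,0]],
  [0.4,[0,0,0],[0,0,0]],
  [0.4,[0,0,0],[0,0,0]],
  [0.4,[0,0,0],[0,0,0]],
])

```text
time: 25.85
eef_pos: [0.5928, -0.0107, 0.0837]
tcp_rot: [0.262, 0.965, 0.0, 0.002]
contact_force: [-0.4, 0.4, -0.5]
opening: 0.402
finger_force: 0.0
```

```bash
python3 - <<'E'
from h import *
u=np.array([np.cos(1.04),np.sin(1.04)]); go([*(np.array([.5121,-.1456])+.162*u),.078],1.04)
b=cv2.imread('pics/side10.png'); c=np.array([.5117,-.146]); th=np.linspace(0,2*np.pi,40)
for z,r in((.067,.0435),(.055,.055)):
    P=proj('side',np.c_[c[0]+r*np.cos(th),c[1]+r*np.sin(th),np.full(40,z)]); print(z,P.min(0),P.max(0))
g=cv2.cvtColor(b,cv2.COLOR_BGR2GRAY); print('\n'.join(f'{200+i}: '+' '.join(f'{v:3d}' for v in r) for i,r in enumerate(g[200:226:1,264:316:2])))
E
```

```text
t 25.85 tcp [ 0.5928 -0.0107  0.0837] F [-0.4  0.4 -0.5] op 0.402
tool shift [0.0013 0.0048 0.0057]
turns [array([0.0015, 0.0044, 0.    ]), array([-6.9000e-03,  2.3000e-03, -3.1415e+00])] q6 -1.229
shift after turn [array([0.0013, 0.0048, 0.0057]), array([-0.0013, -0.0048,  0.0057])]
0.067 [274.57792568 211.16259515] [303.99319264 223.80276745]
0.055 [270.89272111 213.14530449] [307.9775875  229.32246954]
200: 124 140 135 133 141 133 134  92  97  98  98  98  98  97  97  97  98  98  98  97  98  98  97  99  98  99
201:  97 119 133 135 136 132 132  93  98  96  97  97  97  96  97  98  97  98  98  98  98  99  97  97  99 103
202: 114 124 128 142 133 133 133  92  99  97  97  98  99  98  97  97  97  98  98  97  97  98  97  97  98 113
203: 130 137 131 142 133 133 133  93  98  98  97  98  97  97  98  98  99  97  98  98  98  98  98  97  98 129
204: 127 134 137 136 132 132 133  92  97  97  98  98  97  97  97  98  96  97  97  98  98  97  96  98  98 142
205: 126 128 142 132 133 133 133  92  97  98  97  98  97  97  97  98  97  98  96  98  98  98  96  97 102 142
206: 127 134 141 134 133 133 132  92 
[... 1442 characters left out ...]
56 154 151 150 177 216 138 146 131 137 124 131
220: 133 132 133 133 150 144 169 221 212 199 191 186 175 157 156 155 153 178 212 207 138 144 147 130 122 132
221: 133 132 133 133 176 144 149 192 220 209 198 186 164 156 156 177 203 211 211 170 139 142 158 135 121 132
222: 133 132 133 132 187 144 145 154 193 210 208 210 194 207 203 210 218 205 197 145 141 134 154 146 122 132
223: 137 135 134 131 183 143 144 152 156 181 187 202 198 208 199 202 199 192 195 146 154 122 137 140 122 133
224: 126 129 136 133 164 159 145 150 154 155 157 170 175 177 176 181 187 195 171 146 180 106 126 132 121 132
225: 127 132 128 124 122 135 128 130 138 143 145 154 157 162 169 178 185 191 149 145 197  97 127 131 121 132
```

Cup 2's rim appears at row 211 in the side view, as predicted for fully seated. Grip bar A and swing it in.

>>> move_arm([
  [0.4,[0,0.0035,0.003],[0,0,0]],
  [0.4,[0,0,0],[0,0,0]],
  [0.2,[0,0,0],[0,0,0]],
  [0,[0,0,0],[0,0,0]],
  [0,[0,0,0],[0,0,0]],
  [0,[0,0,0],[0,0,0]],
  [0,[0,0,0],[0,0,0]],
  [0,[0,0,0],[0,0,0]],
  [0,[0,0,0],[0,0,0]],
  [0,[0,-0.0003,-0.003],[0,0,0]],
], grip_force=20)

```text
time: 26.68
eef_pos: [0.5941, -0.0055, 0.0812]
tcp_rot: [0.263, 0.965, 0.002, 0.002]
contact_force: [4.4, 7.5, -2.3]
opening: 0.083
finger_force: 20.9
```

>>> move_arm([
  [0,[0,-0.0008,-0.0096],[0,0,0]],
  [0,[0,-0.0025,-0.0093],[0,0,0]],
  [0,[0,-0.004,-0.0087],[0,0,0]],
  [0,[0,-0.0055,-0.0079],[0,0,0]],
  [0,[0,-0.0068,-0.0068],[0,0,0]],
  [0,[0,-0.0079,-0.0055],[0,0,0]],
  [0,[0,-0.0087,-0.004],[0,0,0]],
  [0,[0,-0.0093,-0.0025],[0,0,0]],
  [0,[0,-0.0095,-0.0008],[0,0,0]],
  [0,[0,-0.0095,0.0008],[0,0,0]],
])

```text
time: 27.52
eef_pos: [0.5605, -0.063, 0.1368]
tcp_rot: [0.262, 0.965, 0.001, 0.001]
contact_force: [1.1, 2.5, 2.4]
opening: 0.082
finger_force: 20.8
```

>>> move_arm([
  [0,[0,-0.0093,0.0025],[0,0,0]],
  [0,[0,-0.0087,0.004],[0,0,0]],
  [0,[0,-0.0079,0.0055],[0,0,0]],
  [0,[0,-0.0068,0.0068],[0,0,0]],
  [0,[0,-0.0055,0.0079],[0,0,0]],
  [0,[0,-0.004,0.0087],[0,0,0]],
  [0,[0,-0.0025,0.0085],[0,0,0]],
  [0,[0,-0.0005,0.004],[0,0,0]],
  [0.3,[0,0,0],[0,0,0]],
  [0.3,[0,0,0],[0,0,0]],
])

```text
time: 28.35
eef_pos: [0.5358, -0.1026, 0.086]
tcp_rot: [0.262, 0.965, -0.001, -0.002]
contact_force: [0.7, 0.2, 0.1]
opening: 0.302
finger_force: 0.0
```

```bash
python3 - <<'E'
from h import *
u=np.array([np.cos(1.04),np.sin(1.04)]); go([*(np.array([.5121,-.1456])-.162*u),.079],1.04)
E
```

```text
t 28.35 tcp [ 0.5358 -0.1026  0.086 ] F [0.7 0.2 0.1] op 0.302
tool shift [-0.0012 -0.2111  0.0075]
turns [array([-0.0024, -0.0029,  0.0009]), array([ 0.0046, -0.0037, -3.1407])] q6 -1.414
shift after turn [array([-0.0013, -0.2111,  0.007 ]), array([0.0013, 0.2111, 0.007 ])]
```

>>> move_arm([
  [0.4,[0,0,-0.03],[0,0,0]],
  [0.4,[0,0,-0.04],[0,0,0]],
  [0.4,[0,0,-0.04],[0,0,0]],
  [0.4,[0,-0.04,0],[0,0,0]],
  [0.4,[0,-0.04,0],[0,0,0]],
  [0.4,[0,-0.04,0],[0,0,0]],
  [0.4,[0,-0.04,0],[0,0,0]],
  [0.4,[0,-0.04,0],[0,0,0]],
  [0.4,[0,-0.011,0],[0,0,0]],
  [0.4,[0,0,0],[0,0,0]],
])

```text
time: 29.18
eef_pos: [0.428, -0.2865, 0.1966]
tcp_rot: [0.265, 0.964, -0.0, -0.001]
contact_force: [-0.7, 0.1, -0.7]
opening: 0.4
finger_force: 0.0
```

>>> move_arm([
  [0.4,[0,0,0.035],[0,0,0]],
  [0.4,[0,0,0.035],[0,0,0]],
  [0.4,[0,0,0.025],[0,0,0]],
  [0.4,[0,0,0.02],[0,0,0]],
  [0.4,[0,0,0],[0,0,0]],
  [0.4,[0,0,0],[0,0,0]],
  [0.4,[0,0,0],[0,0,0]],
  [0.4,[0,0,0],[0,0,0]],
  [0.4,[0,0,0],[0,0,0]],
  [0.4,[0,0,0],[0,0,0]],
])

```text
time: 30.02
eef_pos: [0.4311, -0.2847, 0.084]
tcp_rot: [0.262, 0.965, -0.001, 0.001]
contact_force: [0.5, 0.2, 0.4]
opening: 0.4
finger_force: 0.0
```

```bash
python3 - <<'E'
from h import *
u=np.array([np.cos(1.04),np.sin(1.04)]); go([*(np.array([.5121,-.1456])-.162*u),.079],1.04)
E
```

```text
t 30.02 tcp [ 0.4311 -0.2847  0.084 ] F [0.5 0.2 0.4] op 0.4
tool shift [ 0.0006 -0.001   0.005 ]
turns [array([-0.0007,  0.0027,  0.0001]), array([-4.2000e-03, -1.1000e-03, -3.1414e+00])] q6 -1.82
shift after turn [array([ 0.0005, -0.001 ,  0.005 ]), array([-0.0005,  0.001 ,  0.005 ])]
```

>>> move_arm([
  [0.4,[0,0,0.004],[0,0,0]],
  [0.4,[0,0,0],[0,0,0]],
  [0.2,[0,0,0],[0,0,0]],
  [0,[0,0,0],[0,0,0]],
  [0,[0,0,0],[0,0,0]],
  [0,[0,0,0],[0,0,0]],
  [0,[0,0,0],[0,0,0]],
  [0,[0,0,0],[0,0,0]],
  [0,[0,0,0],[0,0,0]],
  [0,[0,0.0003,-0.003],[0,0,0]],
], grip_force=20)

```text
time: 30.85
eef_pos: [0.4299, -0.2847, 0.0811]
tcp_rot: [0.262, 0.965, -0.001, -0.0]
contact_force: [-4.9, -6.6, -1.6]
opening: 0.081
finger_force: 19.8
```

>>> move_arm([
  [0,[0,0.0008,-0.0096],[0,0,0]],
  [0,[0,0.0025,-0.0093],[0,0,0]],
  [0,[0,0.004,-0.0087],[0,0,0]],
  [0,[0,0.0055,-0.0079],[0,0,0]],
  [0,[0,0.0068,-0.0068],[0,0,0]],
  [0,[0,0.0079,-0.0055],[0,0,0]],
  [0,[0,0.0087,-0.004],[0,0,0]],
  [0,[0,0.0093,-0.0025],[0,0,0]],
  [0,[0,0.0095,-0.0008],[0,0,0]],
  [0,[0,0.0095,0.0008],[0,0,0]],
])

```text
time: 31.68
eef_pos: [0.4636, -0.228, 0.1367]
tcp_rot: [0.262, 0.965, -0.0, 0.001]
contact_force: [-1.8, -1.9, 3.0]
opening: 0.079
finger_force: 20.4
```

>>> move_arm([
  [0,[0,0.0093,0.0025],[0,0,0]],
  [0,[0,0.0087,0.004],[0,0,0]],
  [0,[0,0.0079,0.0055],[0,0,0]],
  [0,[0,0.0068,0.0068],[0,0,0]],
  [0,[0,0.0055,0.0079],[0,0,0]],
  [0,[0,0.004,0.0087],[0,0,0]],
  [0,[0,0.0025,0.0085],[0,0,0]],
  [0,[0,0.0005,0.004],[0,0,0]],
  [0.3,[0,0,0],[0,0,0]],
  [0.3,[0,0,0],[0,0,0]],
])

```text
time: 32.52
eef_pos: [0.4854, -0.1881, 0.0864]
tcp_rot: [0.263, 0.965, 0.001, -0.001]
contact_force: [-0.2, 0.8, -0.1]
opening: 0.297
finger_force: 0.0
```

>>> move_arm([
  [0.3,[0,0,-0.03],[0,0,0]],
  [0.4,[0,0,-0.04],[0,0,0]],
  [0.4,[0,0,-0.04],[0,0,0]],
  [0.4,[0,0,-0.04],[0,0,0]],
  [0.4,[0,0.04,0],[0,0,0]],
  [0.4,[0,0.04,0],[0,0,0]],
  [0.4,[0,0.04,0],[0,0,0]],
  [0.4,[0,0.04,0],[0,0,0]],
  [0.4,[0,0.04,0],[0,0,0]],
  [0.4,[0,0.04,0],[0,0,0]],
])

```text
time: 33.35
eef_pos: [0.6078, 0.0204, 0.2374]
tcp_rot: [0.262, 0.965, 0.001, -0.001]
contact_force: [0.2, -0.8, -0.4]
opening: 0.399
finger_force: 0.0
```

```bash
cat >> h.py <<'E'
def traymask(a,roi=(380,190,470,275)):
    hsv=cv2.cvtColor(a,cv2.COLOR_BGR2HSV); m=(hsv[...,2]<62).astype('uint8')*255
    M=np.zeros_like(m); M[roi[1]:roi[3],roi[0]:roi[2]]=255; m&=M
    m=cv2.morphologyEx(cv2.morphologyEx(m,cv2.MORPH_CLOSE,np.ones((5,5))),cv2.MORPH_OPEN,np.ones((5,5)))
    return m,max(cv2.findContours(m,0,2)[0],key=cv2.contourArea)
E
python3 - <<'E'
from h import *
a=img('top'); cv2.imwrite('pics/top11.png',a); b=img('side'); cv2.imwrite('pics/side11.png',b)
m,c=traymask(a); r=cv2.minAreaRect(c); print(r); B=cv2.boxPoints(r); P=ray('top',B,.028); print(P.round(4),P.mean(0))
for i in range(4): e=P[(i+1)%4]-P[i]; print(np.linalg.norm(e),np.arctan2(e[1],e[0]))
print(cv2.approxPolyDP(c,4,True)[:,0].tolist())
d=cv2.absdiff(cv2.cvtColor(cv2.imread('pics/top7.png'),6),cv2.cvtColor(a,6))[195:275,380:470]; print('tray change',(d>25).sum())
crop(a,255,165,455,285,4,'pics/m11.png'); print(get_state()['eef_pos'])
E
```

```text
((418.6177062988281, 232.02944946289062), (52.630226135253906, 40.503448486328125), 14.03624439239502)
[[ 0.4664 -0.3308  0.028 ]
 [ 0.5797 -0.3576  0.028 ]
 [ 0.547  -0.5062  0.028 ]
 [ 0.4338 -0.4782  0.028 ]] [ 0.50672934 -0.4181792   0.028     ]
0.1163646287995245 -0.2326871646014531
0.15212473935638465 -1.7875340816273513
0.11652987055081798 2.898741191149544
0.15093799190877133 1.353128971758065
[[398, 208], [390, 245], [439, 257], [447, 219]]
tray change 99
[0.60871964 0.02320271 0.23709503]
```

>>> move_arm([
  [0.45,[0,-0.04,0],[0,0,0]],
  [0.45,[0,-0.04,0],[0,0,0]],
  [0.45,[0,-0.04,0],[0,0,0]],
  [0.45,[0,-0.04,0],[0,0,0]],
  [0.45,[0,-0.04,0],[0,0,0]],
  [0.45,[0,-0.04,0],[0,0,0]],
  [0.45,[0,0,0],[0,0,-0.101]],
  [0.45,[0,0,0],[0,0,-0.101]],
  [0.45,[0,0,0],[0,0,-0.102]],
  [0.45,[0,0,0],[0,0,0]],
])

```text
time: 34.28
eef_pos: [0.4853, -0.1894, 0.2374]
tcp_rot: [0.113, 0.994, 0.001, -0.0]
contact_force: [-0.6, 1.4, -0.7]
opening: 0.451
finger_force: 0.0
```

```bash
python3 - <<'E'
from h import *
go([.5063,-.4195,.10],1.344)
a=cv2.imread('pics/top11.png'); g=cv2.cvtColor(a,6); c=np.array([.5115,-.1462]);u=np.array([np.cos(1.04),np.sin(1.04)]);v=np.array([-u[1],u[0]])
for k in(-.06,.06):
    s=np.arange(-.18,.181,.006); P=proj('top',[[*(c+t*u+k*v),.099] for t in s]); print(k,[(round(t*1000),int(g[int(round(p[1])),int(round(p[0]))])) for t,p in zip(s,P) if g[int(round(p[1])),int(round(p[0]))]>175])
E
```

```text
t 34.28 tcp [ 0.4853 -0.1894  0.2374] F [-0.6  1.4 -0.7] op 0.451
tool shift [-0.0723 -0.2197  0.137 ]
turns [array([ 0.0015, -0.0008, -0.    ]), array([-1.2000e-03, -2.3000e-03,  3.1416e+00])] q6 -1.912
shift after turn [array([-0.0722, -0.2195,  0.1374]), array([0.0722, 0.2195, 0.1374])]
-0.06 [(54, 201)]
0.06 [(-54, 203), (54, 201)]
```

Both bars read at about ±54 mm, so both arms are in. Going over the tray.

>>> move_arm([
  [0.45,[-0.012,-0.0366,0],[0,0,0]],
  [0.45,[-0.012,-0.0366,0],[0,0,0]],
  [0.45,[-0.012,-0.0366,0],[0,0,0]],
  [0.45,[-0.012,-0.0366,0],[0,0,0]],
  [0.45,[-0.012,-0.0366,0],[0,0,0]],
  [0.45,[-0.012,-0.0366,0],[0,0,0]],
  [0.45,[0,0,0.04],[0,0,0]],
  [0.45,[0,0,0.04],[0,0,0]],
  [0.45,[0,0,0.04],[0,0,0]],
  [0.45,[0,0,0],[0,0,0]],
])

```text
time: 35.12
eef_pos: [0.502, -0.4144, 0.1068]
tcp_rot: [0.115, 0.993, 0.007, -0.007]
contact_force: [-2.1, 1.9, -2.0]
opening: 0.45
finger_force: 0.0
```

```bash
python3 - <<'E'
from h import *
go([.5063,-.4195,.036],1.344)
a=cv2.cvtColor(img('side'),6); o=cv2.cvtColor(cv2.imread('pics/side11.png'),6)
d=cv2.absdiff(a,o)[262:305,293:350]; print('side tray change',(d>25).sum())
E
```

```text
t 35.12 tcp [ 0.502  -0.4144  0.1068] F [-2.1  1.9 -2. ] op 0.45
tool shift [-0.0064 -0.0048  0.0706]
turns [array([ 0.0119, -0.0157, -0.0033]), array([-0.0246, -0.0186,  3.1382])] q6 -2.187
shift after turn [array([-0.0053, -0.004 ,  0.0708]), array([0.0053, 0.004 , 0.0708])]
side tray change 0
```

>>> move_arm([
  [0.45,[0,0,0.03],[0,0,0]],
  [0.45,[0,0,0],[0,0,0]],
  [0.45,[0,0,0],[0,0,0]],
  [0.45,[0,0,0],[0,0,0]],
  [0.45,[0,0,0],[0,0,0]],
  [0.45,[0,0,0],[0,0,0]],
  [0.45,[0,0,0],[0,0,0]],
  [0.45,[0,0,0],[0,0,0]],
  [0.45,[0,0,0],[0,0,0]],
  [0.45,[0,0,0],[0,0,0]],
])

```text
time: 36.0
eef_pos: [0.5068, -0.4194, 0.088]
tcp_rot: [0.113, 0.994, 0.0, 0.0]
contact_force: [0.1, 0.4, -0.6]
opening: 0.45
finger_force: 0.0
```

```bash
python3 - <<'E'
from h import *
go([.5063,-.4195,.036],1.344)
E
```

```text
t 36.0 tcp [ 0.5068 -0.4194  0.088 ] F [ 0.1  0.4 -0.6] op 0.45
tool shift [ 0.0004 -0.0002  0.052 ]
turns [array([ 0.,  0., -0.]), array([ 1.0000e-04, -0.0000e+00,  3.1416e+00])] q6 -2.189
shift after turn [array([ 0.0004, -0.0002,  0.052 ]), array([-0.0004,  0.0002,  0.052 ])]
```

>>> move_arm([
  [0.45,[0,0,0.018],[0,0,0]],
  [0.45,[0,0,0.018],[0,0,0]],
  [0.45,[0,0,0.016],[0,0,0]],
  [0.45,[0,0,0],[0,0,0]],
  [0.3,[0,0,0],[0,0,0]],
  [0,[0,0,0],[0,0,0]],
  [0,[0,0,0],[0,0,0]],
  [0,[0,0,0],[0,0,0]],
  [0,[0,0,0],[0,0,0]],
  [0,[0,0,0],[0,0,0]],
], grip_force=60)

```text
time: 36.83
eef_pos: [0.5073, -0.42, 0.037]
tcp_rot: [0.113, 0.994, -0.001, 0.001]
contact_force: [1.0, -0.8, 0.9]
opening: 0.15
finger_force: 61.5
```

>>> move_arm([
  [0,[0,0,-0.01],[0,0,0]],
  [0,[0,0,-0.02],[0,0,0]],
  [0,[0,0,-0.03],[0,0,0]],
  [0,[0,0,-0.03],[0,0,0]],
  [0,[0,0,-0.03],[0,0,0]],
  [0,[0,0,-0.03],[0,0,0]],
  [0,[0,0,-0.02],[0,0,0]],
  [0,[0,0,-0.01],[0,0,0]],
  [0,[0,0,0],[0,0,0]],
  [0,[0,0,0],[0,0,0]],
])

```text
time: 37.67
eef_pos: [0.5064, -0.4189, 0.2152]
tcp_rot: [0.113, 0.994, 0.0, -0.0]
contact_force: [0.3, 0.2, -5.3]
opening: 0.151
finger_force: 61.1
```

```bash
python3 - <<'E'
from h import *
go([.5120,-.1462,.139],1.04)
E
```

```text
t 37.67 tcp [ 0.5064 -0.4189  0.2152] F [ 0.3  0.2 -5.3] op 0.151
tool shift [0.0558 0.267  0.0764]
turns [array([ 0.0005, -0.0011,  0.304 ]), array([ 1.6000e-03,  8.0000e-04, -2.8376e+00])] q6 -2.189
shift after turn [array([0.1332, 0.238 , 0.0762]), array([-0.1332, -0.238 ,  0.0762])]
```

>>> move_arm([
  [0,[0.0035,0.0167,0],[0,0,0]],
  [0,[0.007,0.0334,0],[0,0,0]],
  [0,[0.007,0.0334,0],[0,0,0]],
  [0,[0.007,0.0334,0],[0,0,0]],
  [0,[0.007,0.0334,0],[0,0,0]],
  [0,[0.007,0.0334,0],[0,0,0]],
  [0,[0.007,0.0334,0],[0,0,0]],
  [0,[0.007,0.0334,0],[0,0,0]],
  [0,[0.0033,0.0165,0],[0,0,0]],
  [0,[0,0,0],[0,0,0]],
])

```text
time: 38.5
eef_pos: [0.5106, -0.1423, 0.2125]
tcp_rot: [0.111, 0.994, 0.002, -0.003]
contact_force: [1.0, -0.3, -4.5]
opening: 0.143
finger_force: 61.0
```

>>> move_arm([
  [0,[0,0,0],[0,0,0.06]],
  [0,[0,0,0],[0,0,0.06]],
  [0,[0,0,0],[0,0,0.06]],
  [0,[0,0,0],[0,0,0.06]],
  [0,[0,0,0],[0,0,0.064]],
  [0,[0,0,0.02],[0,0,0]],
  [0,[0,0,0.015],[0,0,0]],
  [0,[0,0,0.01],[0,0,0]],
  [0,[0,0,0],[0,0,0]],
  [0,[0,0,0],[0,0,0]],
])

```text
time: 39.33
eef_pos: [0.5115, -0.1466, 0.1691]
tcp_rot: [0.262, 0.965, 0.0, -0.002]
contact_force: [1.5, -0.8, -3.7]
opening: 0.156
finger_force: 61.0
```

```bash
python3 - <<'E'
from h import *
go([.5120,-.1462,.140],1.04)
b=img('side'); cv2.imwrite('pics/side12.png',b)
E
```

```text
t 39.33 tcp [ 0.5115 -0.1466  0.1691] F [ 1.5 -0.8 -3.7] op 0.156
tool shift [-0.0003  0.0006  0.0291]
turns [array([-0.0004, -0.0037, -0.0004]), array([-5.8000e-03,  6.0000e-04,  3.1412e+00])] q6 -1.509
shift after turn [array([-0.0002,  0.0006,  0.0291]), array([ 0.0002, -0.0006,  0.0291])]
```

>>> move_arm([
  [0,[0,0.0005,0.01],[0,0,0]],
  [0,[0,0,0.007],[0,0,0]],
  [0,[0,0,0.004],[0,0,0]],
  [0,[0,0,0.002],[0,0,0]],
  [0,[0,0,0.002],[0,0,0]],
  [0,[0,0,0.001],[0,0,0]],
  [0,[0,0,0.001],[0,0,0]],
  [0,[0,0,0],[0,0,0]],
  [0,[0,0,0],[0,0,0]],
  [0,[0,0,0],[0,0,0]],
])

```text
time: 40.22
eef_pos: [0.5128, -0.1463, 0.1442]
tcp_rot: [0.262, 0.965, -0.0, 0.0]
contact_force: [0.5, 0.0, -4.1]
opening: 0.15
finger_force: 61.0
```

>>> move_arm([
  [0,[0.0005,0,0.001],[0,0,0]],
  [0,[0,0,0.001],[0,0,0]],
  [0,[0,0,0.001],[0,0,0]],
  [0,[0,0,0.0005],[0,0,0]],
  [0,[0,0,0],[0,0,0]],
  [0,[0,0,0],[0,0,0]],
  [0,[0,0,0],[0,0,0]],
  [0,[0,0,0],[0,0,0]],
  [0,[0,0,0],[0,0,0]],
  [0,[0,0,0],[0,0,0]],
])

```text
time: 41.05
eef_pos: [0.5123, -0.146, 0.1405]
tcp_rot: [0.262, 0.965, -0.0, 0.0]
contact_force: [0.0, -0.1, -3.6]
opening: 0.151
finger_force: 61.0
```

>>> move_arm([
  [0,[0,0,0.0007],[0,0,0]],
  [0,[0,0,0.0007],[0,0,0]],
  [0,[0,0,0],[0,0,0]],
  [0,[0,0,0],[0,0,0]],
  [0.25,[0,0,0],[0,0,0]],
  [0.35,[0,0,0],[0,0,0]],
  [0.45,[0,0,0],[0,0,0]],
  [0.45,[0,0,0],[0,0,0]],
  [0.45,[0,0,0],[0,0,0]],
  [0.45,[0,0,0],[0,0,0]],
])

```text
time: 41.88
eef_pos: [0.5124, -0.1461, 0.139]
tcp_rot: [0.262, 0.965, -0.0, 0.0]
contact_force: [0.2, 0.6, -0.8]
opening: 0.449
finger_force: 0.0
```

>>> move_arm([
  [0.45,[0,0,-0.01],[0,0,0]],
  [0.45,[0,0,-0.02],[0,0,0]],
  [0.45,[0,0,-0.04],[0,0,0]],
  [0.45,[0,0,-0.04],[0,0,0]],
  [0.45,[0,0.04,0],[0,0,0]],
  [0.45,[0,0.04,0],[0,0,0]],
  [0.45,[0,0.04,0],[0,0,0]],
  [0.45,[0,0.04,0],[0,0,0]],
  [0.45,[0,0.04,0],[0,0,0]],
  [0.45,[0,0.04,0],[0,0,0]],
])

```text
time: 42.72
eef_pos: [0.6346, 0.0628, 0.2501]
tcp_rot: [0.262, 0.965, 0.0, 0.001]
contact_force: [-0.0, -0.2, 0.1]
opening: 0.453
finger_force: 0.0
```

```bash
python3 - <<'E'
from h import *
a=img('top'); cv2.imwrite('pics/top13.png',a); b=img('side'); print(get_state()['eef_pos'])
m,c=traymask(a,(285,185,370,275)); r=cv2.minAreaRect(c); P=ray('top',cv2.boxPoints(r),.131); print(r,P.mean(0))
for i in range(2): e=P[(i+1)%4]-P[i]; print(np.linalg.norm(e),np.arctan2(e[1],e[0]))
crop(a,255,165,405,295,3,'pics/A.png'); crop(b,235,160,335,260,3.9,'pics/B.png')
cv2.imwrite('pics/m13.png',np.hstack([cv2.imread('pics/A.png')[:390],cv2.imread('pics/B.png')[:,:350]]))
E
```

```text
[0.6353854  0.06575152 0.24949273]
((325.6846923828125, 227.91258239746094), (55.22453689575195, 44.129478454589844), 32.195735931396484) [ 0.51151512 -0.1466451   0.131     ]
0.11551600089831138 -0.5325761335374406
0.14515784970260204 -2.1055289827079102
```

View pics/m13.png

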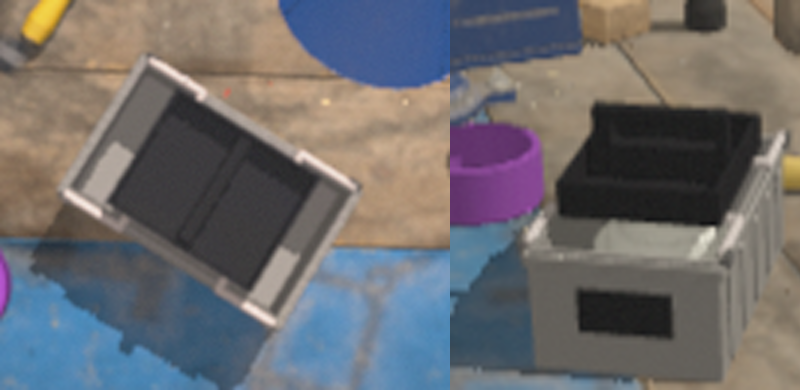

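The tray is level and centred on the two swung-in arms (top view centre px (326,228), yaw 1.036 against the crate's 1.04), with the nested cups below. The robot is clear, so I'm handing in.

```bash
python3 -c "
from plant import *
print(sign_off())"
```

```text
the job is handed in; nothing more can be done
None
```

The job is done and handed in at about 43 s: only cups 1 and 2 were on the bench; both stand nested in the crate, with both bail arms swung in and the tray level and centred on them.

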